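Clear the burn-in tray and check in the scrap tub

ROBOT

A 6-joint arm with a two-finger parallel gripper is mounted at the origin on the work surface. World frame = base frame: x ahead of the robot, y to its left, z up, the work surface at z = 0. Lengths are in m, angles in rad, forces in N, time in s.
With the tool pointing down it reaches from about 0.4 to 0.825 m from the base axis. Payload 7 kg.
Tool frame: the origin (TCP) lies at the very end of the fingers, on their centre line; the grasp point (between the pads) lies 19 mm behind it (manip.hold_point_z is the z of the grasp point in the tool frame, in m); z points along the fingers, y is the line along which they close (so a half turn about z gives the same grasp; the last joint's range is limited). The gripper opens to 85 mm and grips with 20 to 120 N. Pads are 22 mm wide; open, the fingers measure 114 mm over their backs; the gripper's body (76 mm by 85 mm) begins 54 mm behind the grasp point. The pads swing forward as they close: fully open they stand 13 mm farther back than shut.
Start: joints at [1.498, 0.359, 0.012, 0, -1.224, -0.288], TCP at [0.238, 0.632, 0.231] pointing down, gripper open.
Joint ranges: [-3.07, 3.07], [-1.43, 2.12], [-1.02, 1.25], [-3.03, 1.67], [-3.05, -0], [-3.03, 3.03]. Speed limits (rad/s): [2.39, 2.39, 3.01, 3.14, 3.14, 3.14].

INTERFACE

Orientations are given as [roll, pitch, yaw] about the fixed x, y, z axes, in that order (R = Rz(yaw) Ry(pitch) Rx(roll)).
In Python, from bench import manip gives the robot as it stands.
- The arm moves only by the tool play_rows, never from a script. Its argument "series" is a list that holds one entry, the list of rows, each a list of 6 numbers: the shift along the tool's x, y, z in m, then the turn, a rotation vector about the tool's x, y, z in degrees. A call has exactly 8 rows; each row is the pose to reach, as a shift and turn from the pose commanded when the call began, along the tool's axes at that moment; what a row does not reach only later rows make up. A row lasts 1/10 s, in which the tool goes at most 50 mm and 8.59 degrees, less where a joint would pass 70% of its speed; a pose out of reach is approached as far as the arm can. A call with a gripper value outside its range is refused whole. "fingers" is the closure in counts, from 0 (fully open) to 255 (shut), set as the call begins (left out, the last holds). The fingers move at their own pace and stop on an object; "newtons" is the grip in N (left out, the last holds). Time passes only in rows, so rows that repeat a pose let the fingers close, or fill a call up. It gives the time, the measured TCP pose, the force, the opening and the grip force at its end, in the units of the state.
- manip.get_obs(): the state, without advancing time (a new reading comes with each control period).
- manip.grab_frame(name): name is "scene" or "top" or "wrist"; returns a dict with "image" (420x560x3 uint8, red, green, blue), "depth" (420x560 float32, m along the optical axis (not along the pixel's ray), 0 where there is no reading), "mtx" (3x3 intrinsics, pixels), "origin" and "orientation" of the camera in the world. Camera axes: x right, y up, looking along -z (the intrinsics and any distortion apply to the point x, -y, -z); pixel columns grow to the right and rows downward; lengths in m; the calibration is good to about 2 mm. A picture is of the moment at which its call begins.
- manip.job_done(): hands the job in; it is judged then, once.
The state is a dict: "clock": time; "joint_pos": joint angles; "joint_vel": joint speeds; "tau": joint torques, N m; "ee_pos": TCP position; "orientation": TCP orientation; "force": force on the tool from outside, world axes, zero at the start; "torque": the same for the moment, N m; "finger_gap": opening from 0.0 (shut) to 1.0 (fully open); "finger_force": force on a finger pad.
Only numpy, scipy, OpenCV 4.12 (cv2) and the standard library are available. Lean on these libraries where they do the work, as an engineer would, in place of code of your own. Each camera call takes 0.05 s, during which the arm holds its last target. There are 200 camera calls.

TASK

Clear the leftover heat sinks out of the burn-in tray: tilt the tray up all the way by its bar and, while it stays tilted, sweep every heat sink over its lip into the grey scrap tub with the scraper (no fingers on heat sinks in the tray; one that misses the tub may be picked up and put in). Then press the filled tub down on the sprung check-in plate until the plate is fully down, let it come up again and leave the tub standing centred on the plate, with the tray back level and the scraper hanging in its rack. Leave the mouse, the adapter and the reel alone.

Things in the scene. Friction and masses are not known exactly. Their poses are not given: they have to be found in the camera images.
- tray (a joint): tilt of the burn-in tray on its stand, rad: 0 = level (start), 0.45 = end stop, tray tilted with its bar end up and its open lip end down. The hinge is stiff (about 1.6 N m friction, 8 to 12 N at the bar): the tray stays where it is left, but heavy pressing on its floor pushes it down
- tray_lip (a point): middle of the tray's open lip edge, on the floor's upper face; turns with the tray: y along the floor from lip to bar end, x along the lip, z the floor's normal. Black grippy floor 160 (x) by 215 (y) inside, 4 thick; walls 3 thick and 25 high on three sides, the lip end open. Level, it is 89 above the table with z straight up. The hinge axis runs along x, 4 below this point
- stand: fixed stand under the tray: a white box 140 wide (x) and 70 high, from y 60 to y 210; origin on the table straight under the lip's middle, axes as tray_lip's when level. The space under the lip (y below 55) is free, 85 high
- tray_bar (a point): middle of the tray's handle bar, a round steel bar of diameter 12 and length 100 along the tray's x, outside the bar-end wall: in the frame of tray_lip at (0, 255, 12) mm; 34 free to the wall. It moves with the tray on an arc about the hinge
- scraper: scraper with upright handle, in its upright (start) attitude: origin = middle of the blade's lower edge, z up along the handle, x along the edge. Steel blade 80 wide (x), 4 thick (y), from z 0 to 70; black cross-piece 150 (x) by 22 (y) from z 70 to 84; wooden handle 40 (x) by 20 (y) from z 84 to 140. 180 g
- rack_seat (a point): where the scraper's origin is when it hangs in its rack; x along the blade. The fixed rack has two posts, 16 (x) by 50 (y), centred 67 either side in x, their tops 84 above the table, 118 apart inside; the scraper's cross-piece rests on the post tops with the blade hanging between them, edge 14 above the table
- tub: open grey scrap tub, 200 (x) by 110 (y) outside, 65 high, walls 5; origin = centre of its underside, z up. A flat grip tab, 60 wide (x) and 12 thick (y), stands on its -y wall (centre at y -49) and rises to 115 above the underside. About 350 g empty
- press_base: fixed grey housing of the sprung check-in plate, 200 (x) by 120 (y) by 30 high; origin centre of its underside
- press_top (a point): centre of the upper face of the sprung plate (190 x by 112 y), 50 above the table when up; moves with the plate; axes as the housing
- press_plate (a joint): how far the sprung plate is pushed down, m: 0 up, 0.015 fully down (stop). It starts to give at about 9 N and is fully down at about 18 N, the weight of what stands on it included; the tub's weight alone leaves it up
- sink0: leftover aluminium heat sink lying in the tray (may be absent), finned block 60 (x) by 24 (y) by 16 high, origin centre of its underside, 60 g; clings to the tray floor and does not slide off by itself when the tray is tilted
- sink1: leftover aluminium heat sink lying in the tray (may be absent), finned block 60 (x) by 24 (y) by 16 high, origin centre of its underside, 60 g; clings to the tray floor and does not slide off by itself when the tray is tilted
- sink2: leftover aluminium heat sink lying in the tray (may be absent), finned block 60 (x) by 24 (y) by 16 high, origin centre of its underside, 60 g; clings to the tray floor and does not slide off by itself when the tray is tilted
- sink3: leftover aluminium heat sink lying in the tray (may be absent), finned block 60 (x) by 24 (y) by 16 high, origin centre of its underside, 60 g; clings to the tray floor and does not slide off by itself when the tray is tilted
- sink4: leftover aluminium heat sink lying in the tray (may be absent), finned block 60 (x) by 24 (y) by 16 high, origin centre of its underside, 60 g; clings to the tray floor and does not slide off by itself when the tray is tilted
- sink5: leftover aluminium heat sink lying in the tray (may be absent), finned block 60 (x) by 24 (y) by 16 high, origin centre of its underside, 60 g; clings to the tray floor and does not slide off by itself when the tray is tilted
- mouse: bystander: black computer mouse 100 x 60 x 32, origin centre of underside
- adapter: bystander: black power adapter 60 x 120 x 32, origin centre of underside
- reel: bystander: cable reel, diameter 100, 42 high, origin centre of underside

How it is judged:
On the way, in this order (a step that is already met when the one before it is completed fails the run):
1. the tray is tilted all the way up (value of joint tray above 0.42 rad), for 0.2 s.
2. the scraper pushes a heat sink in the tilted tray (value of joint tray above 0.4 rad and (contact force between scraper and sink0 above 0.2 N or contact force between scraper and sink1 above 0.2 N or contact force between scraper and sink2 above 0.2 N or contact force between scraper and sink3 above 0.2 N or contact force between scraper and sink4 above 0.2 N or contact force between scraper and sink5 above 0.2 N)).
3. all heat sinks are in the tub (x of sink0 in the frame of tub between -0.1 and 0.1 m and y of sink0 in the frame of tub between -0.055 and 0.055 m and z of sink0 in the frame of tub between -0.002 and 0.062 m and x of sink1 in the frame of tub between -0.1 and 0.1 m and y of sink1 in the frame of tub between -0.055 and 0.055 m and z of sink1 in the frame of tub between -0.002 and 0.062 m and x of sink2 in the frame of tub between -0.1 and 0.1 m and y of sink2 in the frame of tub between -0.055 and 0.055 m and z of sink2 in the frame of tub between -0.002 and 0.062 m and x of sink3 in the frame of tub between -0.1 and 0.1 m and y of sink3 in the frame of tub between -0.055 and 0.055 m and z of sink3 in the frame of tub between -0.002 and 0.062 m and x of sink4 in the frame of tub between -0.1 and 0.1 m and y of sink4 in the frame of tub between -0.055 and 0.055 m and z of sink4 in the frame of tub between -0.002 and 0.062 m and x of sink5 in the frame of tub between -0.1 and 0.1 m and y of sink5 in the frame of tub between -0.055 and 0.055 m and z of sink5 in the frame of tub between -0.002 and 0.062 m), for 0.2 s.
4. the tub, with all heat sinks in it, pushes the plate fully down (all of step 3 and value of joint press_plate above 0.013 m and contact force between tub and press_base above 8 N and horizontal distance between tub and press_top below 0.04 m), for 0.1 s.
At the end, for the whole second after the job is handed in: tray level (within 0.04 rad); scraper hanging upright in its rack (within 20 mm of its seat, tilt under 0.12 rad); tub standing level on the sprung plate, its centre within 30 mm of the plate's, plate up again (less than 6 mm down); every heat sink in the tub; everything released and at rest (all of step 3 and value of joint tray below 0.04 rad and distance between scraper and rack_seat below 0.02 m and angle between scraper's own z axis and vertical below 0.12 rad and value of joint press_plate below 0.006 m and linear speed of tub below 0.02 m/s and contact force between the fingers and tub below 0.1 N and contact force between the fingers and scraper below 0.1 N and horizontal distance between tub and press_top below 0.03 m and z of tub in the frame of press_top below 0.006 m and angle between tub's own z axis and vertical below 0.08 rad); the robot touches nothing.
It fails at once if fingers touch a heat sink that is in the tray ((contact force between the fingers and sink0 above 0.5 N and x of sink0 in the frame of tray_lip between -0.085 and 0.085 m and y of sink0 in the frame of tray_lip between 0 and 0.22 m and z of sink0 in the frame of tray_lip between -0.01 and 0.03 m) or (contact force between the fingers and sink1 above 0.5 N and x of sink1 in the frame of tray_lip between -0.085 and 0.085 m and y of sink1 in the frame of tray_lip between 0 and 0.22 m and z of sink1 in the frame of tray_lip between -0.01 and 0.03 m) or (contact force between the fingers and sink2 above 0.5 N and x of sink2 in the frame of tray_lip between -0.085 and 0.085 m and y of sink2 in the frame of tray_lip between 0 and 0.22 m and z of sink2 in the frame of tray_lip between -0.01 and 0.03 m) or (contact force between the fingers and sink3 above 0.5 N and x of sink3 in the frame of tray_lip between -0.085 and 0.085 m and y of sink3 in the frame of tray_lip between 0 and 0.22 m and z of sink3 in the frame of tray_lip between -0.01 and 0.03 m) or (contact force between the fingers and sink4 above 0.5 N and x of sink4 in the frame of tray_lip between -0.085 and 0.085 m and y of sink4 in the frame of tray_lip between 0 and 0.22 m and z of sink4 in the frame of tray_lip between -0.01 and 0.03 m) or (contact force between the fingers and sink5 above 0.5 N and x of sink5 in the frame of tray_lip between -0.085 and 0.085 m and y of sink5 in the frame of tray_lip between 0 and 0.22 m and z of sink5 in the frame of tray_lip between -0.01 and 0.03 m)).
It fails at once if the scraper pushes a heat sink along the tray while the tray is not tilted up (value of joint tray below 0.36 rad and ((contact force between scraper and sink0 above 1 N and x of sink0 in the frame of tray_lip between -0.085 and 0.085 m and y of sink0 in the frame of tray_lip between 0 and 0.22 m and z of sink0 in the frame of tray_lip between -0.01 and 0.03 m) or (contact force between scraper and sink1 above 1 N and x of sink1 in the frame of tray_lip between -0.085 and 0.085 m and y of sink1 in the frame of tray_lip between 0 and 0.22 m and z of sink1 in the frame of tray_lip between -0.01 and 0.03 m) or (contact force between scraper and sink2 above 1 N and x of sink2 in the frame of tray_lip between -0.085 and 0.085 m and y of sink2 in the frame of tray_lip between 0 and 0.22 m and z of sink2 in the frame of tray_lip between -0.01 and 0.03 m) or (contact force between scraper and sink3 above 1 N and x of sink3 in the frame of tray_lip between -0.085 and 0.085 m and y of sink3 in the frame of tray_lip between 0 and 0.22 m and z of sink3 in the frame of tray_lip between -0.01 and 0.03 m) or (contact force between scraper and sink4 above 1 N and x of sink4 in the frame of tray_lip between -0.085 and 0.085 m and y of sink4 in the frame of tray_lip between 0 and 0.22 m and z of sink4 in the frame of tray_lip between -0.01 and 0.03 m) or (contact force between scraper and sink5 above 1 N and x of sink5 in the frame of tray_lip between -0.085 and 0.085 m and y of sink5 in the frame of tray_lip between 0 and 0.22 m and z of sink5 in the frame of tray_lip between -0.01 and 0.03 m))).
It fails at once if a bystander is moved more than 30 mm (distance of any of mouse, adapter, reel from where it was at the start of the episode above 0.03 m).
Of sink0, sink1, sink2, sink3, sink4, sink5 only 3 to 5 are there at a start; the rules pass over those that are not, and their reading is None.
At some moment in a run one of tub may be knocked a few centimetres aside while the robot is not near it.
It also fails if it takes over 210 s, if anything falls off the work surface, if the arm or the gripper's body presses on something with over 40 N, if the wrist force passes 120 N, or if a joint passes its speed limit or range.

## Working session

There is one attempt and no reset: what is moved stays moved. The work goes in short steps, Python scripts to look and compute and a tool call to move; the robot and the scene stay as the last step left them, time stands still between calls to the robot, and variables do not carry over. Pictures are saved under pics/ and viewed, at most 14 in all, crops included, and the job is handed in when it is done.

Besides the shell and the picture viewer there is one more tool, called after "Request:" in YAML: its name, and indented under it one key for each argument. play_rows: Moves the arm, as the interface text tells. Its arguments: {"type":"object","properties":{"series":{"type":"array"},"fingers":{"type":"number"},"newtons":{"type":"number"}},"required":["series"]}

```bash
ls; mkdir -p pics; cat > h.py <<'E'
import numpy as np, cv2
from bench import manip
from scipy.spatial.transform import Rotation as R
def cap(name,fn=None):
    f=manip.grab_frame(name)
    if fn: cv2.imwrite('pics/'+fn,f['image'][:,:,::-1])
    np.savez('/tmp/'+name+'.npz',**{k:np.array(v) for k,v in f.items()})
    return f
def rot(o):
    o=np.array(o,float)
    if o.shape==(3,3): return o
    return R.from_euler('xyz',o).as_matrix() if o.size==3 else R.from_quat(o).as_matrix()
def cloud(f):
    d=f['depth'];K=f['mtx'];v,u=np.mgrid[:d.shape[0],:d.shape[1]]
    p=np.stack([(u-K[0,2])/K[0,0]*d,-(v-K[1,2])/K[1,1]*d,-d],-1)
    P=p@rot(f['orientation']).T+np.array(f['origin']); P[d==0]=np.nan
    return P
def st():
    o=manip.get_obs(); print({k:np.round(o[k],4).tolist() for k in('clock','ee_pos','orientation','force','finger_gap','finger_force','joint_pos')}); return o
E
python3 - <<'E'
from h import *
o=st(); print(manip.hold_point_z)
for n in('top','scene'):
    f=cap(n,n+'0.png'); print(n,f['origin'],f['orientation'],f['mtx'])
E
```

```text
pics
{'clock': 0.0, 'ee_pos': [0.2381, 0.6311, 0.2304], 'orientation': [3.1399, -0.0001, -0.3609], 'force': [-0.1495, -0.3101, -0.3163], 'finger_gap': 0.9951, 'finger_force': 0.0, 'joint_pos': [1.4981, 0.3594, 0.011, -0.0004, -1.2241, -0.2881]}
-0.0187
top [0.45740165 0.05244337 1.09090157] [ 0.1192779  -0.0273023  -1.55481228] [[430.40445573   0.         282.42168863]
 [  0.         430.40445573 210.51138205]
 [  0.           0.           1.        ]]
scene [ 1.05709252 -0.61455333  0.60487496] [0.9986657  0.01382451 0.61262172] [[390.20391761   0.         282.87367855]
 [  0.         390.20391761 206.17888058]
 [  0.           0.           1.        ]]
```

View pics/top0.png

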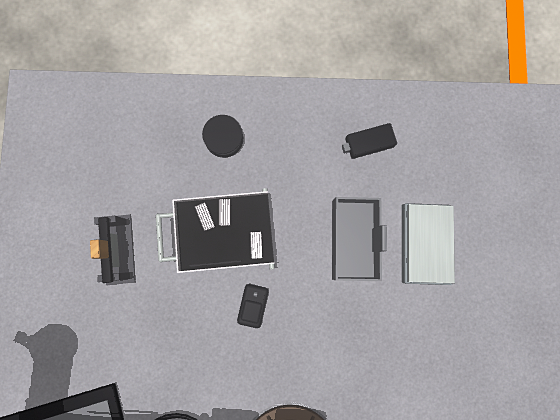

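View pics/scene0.png

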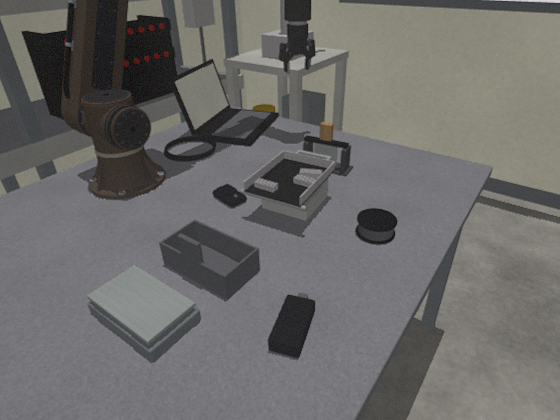

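The top view shows three sinks in the tray (around px 205,216 / 224,211 / 256,245), the tray's lip at its right, the scraper rack on the left, and the tub (357,238) and press (428,243) on the right. Now I'll measure the poses.

```bash
python3 - <<'E'
from h import *
f=dict(np.load('/tmp/top.npz'));P=cloud(f);im=f['image'].astype(int)
def rep(name,box,z0,z1,extra=None):
    u0,u1,v0,v1=box
    m=np.zeros(P.shape[:2],bool);m[v0:v1,u0:u1]=1
    m&=(P[...,2]>z0)&(P[...,2]<z1)
    if extra is not None:m&=extra
    q=P[m]
    if len(q)<5: print(name,'none');return
    r=cv2.minAreaRect((q[:,:2]*1000).astype(np.float32))
    print(name,len(q),'zmed',round(float(np.median(q[:,2])),4),'rect',np.round(r[0],1),np.round(r[1],1),round(r[2],1))
rep('table',(290,320,300,330),-1,1)
rep('tubrim',(315,395,180,300),.05,.08)
rep('tubtab',(315,400,180,300),.09,.14)
rep('presstop',(396,470,190,300),.042,.07)
rep('pressall',(396,470,190,300),.015,.07)
rep('trayrim',(168,285,180,285),.105,.13)
rep('tray all',(172,285,180,285),.08,.13)
rep('bar',(150,171,180,285),.085,.13)
white=im.min(-1)>150
for b in((192,214,198,234),(217,233,195,228),(248,264,230,260)): rep('sink',b,.095,.115)
rep('rackposts',(85,140,200,300),.075,.092)
rep('rackcross',(85,140,200,300),.092,.11)
rep('handle',(85,140,200,300),.13,.17)
for n,b in(('mouse',(230,275,275,335)),('reel',(195,250,105,165)),('adapter',(335,405,115,165))): rep(n,b,.012,.06)
E
```

```text
table 896 zmed -0.0008 rect [329.3 -34.6] [71.6 72.9] 0.7
tubrim 751 zmed 0.0635 rect [ 517.8 -156.7] [111.2 200.4] 89.7
tubtab 197 zmed 0.113 rect [ 517.6 -204.9] [12.5 57.7] 89.3
presstop 3576 zmed 0.0497 rect [ 510.1 -338.4] [114.3 190. ] 88.8
pressall 4081 zmed 0.0493 rect [ 510.3 -337. ] [119.5 200. ] 89.1
trayrim 572 zmed 0.1118 rect [524.9 172.1] [166.5 236. ] 6.3
tray all 7091 zmed 0.0886 rect [525.6 168.3] [189.6 229.6] 6.3
bar 335 zmed 0.1042 rect [510.7 298.7] [110.   33.3] 2.8
sink 252 zmed 0.1034 rect [565.7 210.8] [71.9 48.9] 4.5
sink 250 zmed 0.1034 rect [575.6 160.4] [66.4 35. ] 1.3
sink 190 zmed 0.1031 rect [495.9  86.5] [59.4 23. ] 1.9
rackposts 240 zmed 0.0831 rect [482.8 432.1] [151.3  51.1] 6.7
rackcross 536 zmed 0.0963 rect [480.4 431.1] [149.6  22.7] 7.5
handle 235 zmed 0.1515 rect [480.4 431.3] [40.1 21.5] 7.0
mouse 985 zmed 0.0222 rect [350.8  94.8] [59.6 99.6] 78.2
reel 1238 zmed 0.0408 rect [774.6 180.1] [98.6 98.5] 78.8
adapter 1190 zmed 0.0309 rect [ 770.7 -192.2] [ 60.9 135.9] 17.2
```

```bash
python3 - <<'E'
from h import *
f=dict(np.load('/tmp/top.npz'));P=cloud(f);im=f['image'].astype(int)
reg=np.zeros(P.shape[:2],bool);reg[180:285,150:285]=1
fl=P[reg&(abs(P[...,2]-.0885)<.003)][:,:2]*1000
ri=P[reg&(P[...,2]>.109)&(P[...,2]<.119)][:,:2]*1000
for a in np.arange(3,9,.5):
    t=np.radians(a);X=np.array([np.cos(t),np.sin(t)]);
    x=ri@X; h=np.histogram(x,bins=np.arange(x.min(),x.max()+1,1.5))[0]
    print(a,(h**2).sum(),end=' | ')
print()
for a in (5.,6.,7.):
    t=np.radians(a);X=np.array([np.cos(t),np.sin(t)]);Y=np.array([-X[1],X[0]])
    q=lambda p,A,l,h:np.round(np.percentile(p@A,[l,h]),1)
    print(a,'floor x',q(fl,X,1,99),'y',q(fl,Y,.5,99.5),'rim x',q(ri,X,1,99),'y',q(ri,Y,.5,99.5))
b=P[180:285,150:172];b=b[(b[...,2]>.085)&(b[...,2]<.12)]*1000
y=b@np.r_[Y,0];print('bar y hist',np.histogram(y,bins=np.arange(y.min(),y.max()+4,4)))
c=b[b[:,1]>b[:,1].max()-25];
l=b[(b[:,2]>100)]; print(np.round(np.percentile(c,[2,50,98],axis=0),1))
# top line of bar: fit
far=[];
for v in range(180,285):
    r=P[v,150:172]*1000; m=(r[:,2]>98)&(r[:,2]<112)
    if m.sum()>=2:
        i=np.nonzero(m)[0][:4]; far.append(r[i].mean(0))
far=np.array(far);print(len(far),np.round(far[::6],1))
E
```

```text
3.0 4815 | 3.5 5425 | 4.0 6266 | 4.5 7498 | 5.0 9614 | 5.5 11916 | 6.0 14762 | 6.5 14879 | 7.0 12511 | 7.5 9710 | 8.0 7780 | 8.5 6400 | 
5.0 floor x [458.6 617.3] y [  7.8 222.1] rim x [453.2 622. ] y [  9.2 261.6]
6.0 floor x [460.8 619.1] y [ -1.5 212.4] rim x [456.7 622.7] y [ -1.1 252.9]
7.0 floor x [462.7 620.7] y [-10.9 202.9] rim x [458.  625.2] y [ -9.6 244.1]
bar y hist (array([ 8,  8, 12, 18, 17, 15, 74, 91, 77, 23]), array([211.22990367, 215.22990367, 219.22990367, 223.22990367,
       227.22990367, 231.22990367, 235.22990367, 239.22990367,
       243.22990367, 247.22990367, 251.22990367]))
[[457.9 294.   98.9]
 [512.3 305.4 104.3]
 [563.2 316.3 108.9]]
49 [[565.5 298.2 101.2]
 [551.  312.4 105.2]
 [537.3 312.  104.4]
 [523.6 308.7 105.5]
 [509.9 308.1 105.2]
 [496.4 307.6 104.8]
 [482.8 304.4 105.6]
 [469.3 303.9 105. ]
 [455.9 301.3 103.7]]
```

```bash
python3 - <<'E'
import cv2
im=cv2.imread('pics/top0.png')[180:300,80:290]
cv2.imwrite('pics/crop0.png',cv2.resize(im,(798,456),interpolation=cv2.INTER_CUBIC))
E
```

```text
(no output)
```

View pics/crop0.png

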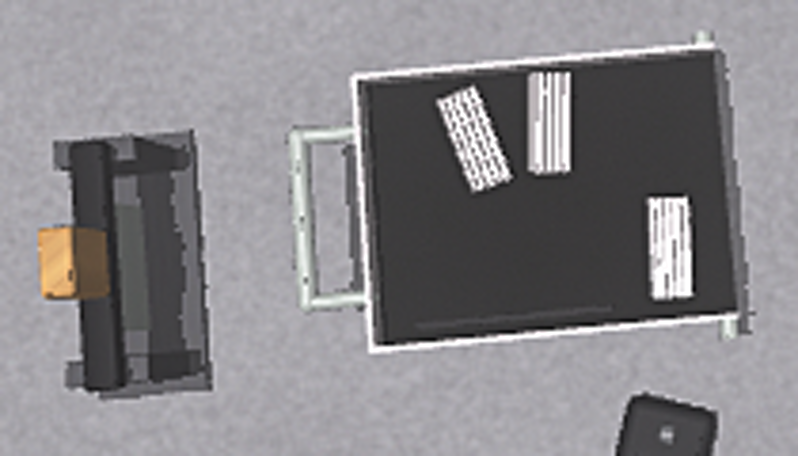

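```bash
cat >> h.py <<'E'
LIP=np.array([.5375,.0553,.089]);YAW=np.radians(6.3)
TX=np.array([np.cos(YAW),np.sin(YAW),0]);TY=np.array([-TX[1],TX[0],0]);TZ=np.array([0,0,1.])
HINGE=LIP-.004*TZ
def tr(p,a):  # tray-frame point (lip frame) -> world at tilt a
    p=np.array(p)+[0,0,.004]
    q=R.from_euler('x',a).apply(p)
    return HINGE+q[0]*TX+q[1]*TY+q[2]*TZ
def pose(p,yaw=YAW,tilt=0.): return (np.array(p,float),(R.from_euler('z',yaw)*R.from_euler('x',tilt+np.pi)))
def traytool(p,a,back=0.): # TCP at tray-frame point p, tool along -tray z, tray tilt a
    return pose(tr(p,a),YAW,a)
def now():
    o=manip.get_obs(); return (np.array(o['ee_pos']),R.from_matrix(rot(o['orientation'])))
def delta(A,B):
    d=A[1].inv().apply(B[0]-A[0]); w=(A[1].inv()*B[1]).as_rotvec(degrees=True)
    return [round(float(v),4) for v in d]+[round(float(v),1) for v in w]
def chain(wps,start=None):
    A=start or now()
    for w in wps:
        if isinstance(w,list): print([delta(A,x) for x in w]); A=w[-1]
        else: print(delta(A,w)); A=w
E
python3 - <<'E'
from h import *
st()
b=lambda a:traytool([0,.255,.012-.020],a)
up=pose(tr([0,.255,.1],0))
chain([up,b(0)])
print('arc');chain([[b(.45*i/16) for i in range(1,9)],[b(.45*i/16) for i in range(9,17)]],b(0))
E
```

```text
{'clock': 0.1, 'ee_pos': [0.2382, 0.6311, 0.2304], 'orientation': [3.1401, -0.0001, -0.3609], 'force': [-0.0131, 0.4832, -0.6875], 'finger_gap': 0.9973, 'finger_force': 0.0, 'joint_pos': [1.4981, 0.3593, 0.0112, -0.0003, -1.2241, -0.2881]}
[0.3677, 0.2057, 0.0418, 0.1, 0.0, -27.0]
[0.0, -0.0, 0.108, 0.0, 0.0, 0.0]
arc
[[0.0, -0.0, -0.0072, 1.6, 0.0, 0.0], [0.0, 0.0002, -0.0143, 3.2, 0.0, 0.0], [0.0, 0.0006, -0.0215, 4.8, 0.0, 0.0], [-0.0, 0.0012, -0.0287, 6.4, 0.0, -0.0], [0.0, 0.002, -0.0358, 8.1, -0.0, -0.0], [0.0, 0.003, -0.0429, 9.7, 0.0, 0.0], [0.0, 0.0041, -0.05, 11.3, 0.0, 0.0], [-0.0, 0.0055, -0.057, 12.9, 0.0, 0.0]]
[[0.0, -0.0, -0.0072, 1.6, 0.0, -0.0], [0.0, 0.0002, -0.0143, 3.2, 0.0, 0.0], [-0.0, 0.0006, -0.0215, 4.8, 0.0, 0.0], [0.0, 0.0012, -0.0287, 6.4, 0.0, -0.0], [0.0, 0.002, -0.0358, 8.1, 0.0, 0.0], [0.0, 0.003, -0.0429, 9.7, 0.0, 0.0], [0.0, 0.0041, -0.05, 11.3, 0.0, 0.0], [0.0, 0.0055, -0.057, 12.9, 0.0, 0.0]]
```

Request:
play_rows:
  series:
    - [[0.046, 0.0257, 0.005, 0, 0, -3.4], [0.092, 0.0514, 0.01, 0, 0, -6.8], [0.138, 0.077, 0.016, 0, 0, -10.1], [0.184, 0.103, 0.021, 0, 0, -13.5], [0.23, 0.1286, 0.026, 0, 0, -16.9], [0.276, 0.154, 0.031, 0, 0, -20.2], [0.322, 0.18, 0.037, 0, 0, -23.6], [0.3677, 0.2057, 0.0418, 0.1, 0, -27]]
  fingers: 147
  newtons: 60

```text
clock: 0.9
ee_pos: [0.4955, 0.3253, 0.1914]
orientation: [-3.14, -0.0, 0.113]
force: [1.2, 0.7, -0.7]
finger_gap: 0.427
finger_force: 0.0
```

Request:
play_rows:
  series:
    - [[0, 0, 0, 0, 0, 0], [0, 0, 0, 0, 0, 0], [0, 0, 0, 0, 0, 0], [0, 0, 0, 0, 0, 0], [0, 0, 0, 0, 0, 0], [0, 0, 0, 0, 0, 0], [0, 0, 0, 0, 0, 0], [0, 0, 0, 0, 0, 0]]

```text
clock: 1.7
ee_pos: [0.4946, 0.3274, 0.1918]
orientation: [-3.14, -0.0, 0.111]
force: [0.0, 0.2, 0.7]
finger_gap: 0.425
finger_force: 0.0
```

```bash
python3 - <<'E'
from h import *
st(); b0=traytool([0,.255,-.008],0); chain([b0])
f=cap('wrist','wrist1.png');P=cloud(f);m=(P[...,2]>.09)&(P[...,2]<.112)
q=P[m]*1000
t=q-np.r_[LIP*1000]; x=t@TX;y=t@TY
k=(y>242)&(y<275)&(abs(x)<40);print(k.sum(),np.percentile(y[k],[2,50,98]),np.percentile(q[k][:,2],[2,50,98]))
E
```

```text
{'clock': 1.7, 'ee_pos': [0.4946, 0.3274, 0.1918], 'orientation': [-3.1399, -0.0005, 0.111], 'force': [0.0222, 0.2498, 0.6954], 'finger_gap': 0.4251, 'finger_force': 0.0, 'joint_pos': [0.9135, 0.2531, -0.2315, -0.001, -1.0846, 0.7687]}
[0.0128, 0.0204, 0.1108, -0.1, -0.0, 0.1]
2251 [250.34511119 256.33640558 261.68281682] [102.13723103 106.08646655 107.94568658]
```

View pics/wrist1.png

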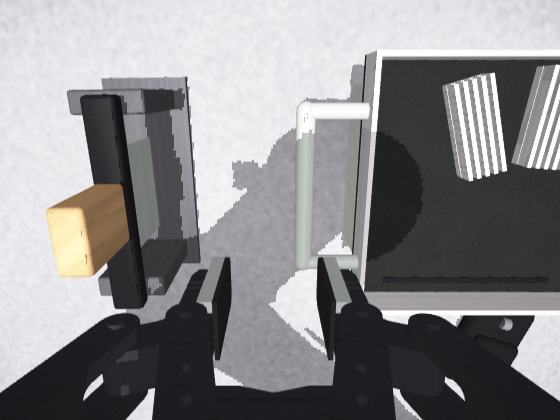

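The wrist view shows the bar (px 305,185) about 20 mm to the side of the finger centre line. The first move fell short because of the joint-speed limit, so I'll correct it, descend and grip.

Request:
play_rows:
  series:
    - [[0.006, 0.01, 0, 0, 0, 0], [0.0128, 0.0196, 0, 0, 0, 0], [0.0128, 0.0196, 0.02, 0, 0, 0], [0.0128, 0.0196, 0.04, 0, 0, 0], [0.0128, 0.0196, 0.065, 0, 0, 0], [0.0128, 0.0196, 0.09, 0, 0, 0], [0.0128, 0.0196, 0.1108, 0, 0, 0], [0.0128, 0.0196, 0.1108, 0, 0, 0]]

```text
clock: 2.55
ee_pos: [0.5087, 0.307, 0.078]
orientation: [3.14, 0.004, 0.109]
force: [-0.1, -0.3, 0.7]
finger_gap: 0.423
finger_force: 0.0
```

Request:
play_rows:
  series:
    - [[0, 0, 0, 0, 0, 0], [0, 0, 0, 0, 0, 0], [0, 0, 0, 0, 0, 0], [0, 0, 0, 0, 0, 0], [0, 0, 0, 0, 0, 0], [0, 0, 0, 0, 0, 0], [0, 0, 0, 0, 0, 0], [0, 0, 0, 0, 0, 0]]
  fingers: 255
  newtons: 60

```text
clock: 3.35
ee_pos: [0.5105, 0.3097, 0.0822]
orientation: [-3.139, -0.003, 0.111]
force: [3.0, -1.2, 6.1]
finger_gap: 0.113
finger_force: 59.2
```

Request:
play_rows:
  series:
    - [[0, 0, -0.0072, 1.6, 0, 0], [0, 0.0002, -0.0143, 3.2, 0, 0], [0, 0.0006, -0.0215, 4.8, 0, 0], [0, 0.0012, -0.0287, 6.4, 0, 0], [0, 0.002, -0.0358, 8.1, 0, 0], [0, 0.003, -0.0429, 9.7, 0, 0], [0, 0.0041, -0.05, 11.3, 0, 0], [0, 0.0055, -0.057, 12.9, 0, 0]]

```text
clock: 4.15
ee_pos: [0.5111, 0.3044, 0.1376]
orientation: [-2.913, -0.002, 0.11]
force: [7.4, 2.9, -9.8]
finger_gap: 0.117
finger_force: 58.9
```

Request:
play_rows:
  series:
    - [[0, 0, -0.0072, 1.6, 0, 0], [0, 0.0002, -0.0143, 3.2, 0, 0], [0, 0.0006, -0.0215, 4.8, 0, 0], [0, 0.0012, -0.0287, 6.4, 0, 0], [0, 0.002, -0.0358, 8.1, 0, 0], [0, 0.003, -0.0429, 9.7, 0, 0], [0, 0.0041, -0.05, 11.3, 0, 0], [0, 0.0055, -0.0572, 12.9, 0, 0]]

```text
clock: 4.95
ee_pos: [0.5131, 0.2864, 0.1921]
orientation: [-2.688, -0.002, 0.11]
force: [6.3, 4.0, -9.0]
finger_gap: 0.119
finger_force: 58.9
```

Request:
play_rows:
  series:
    - [[0, 0, -0.001, 0, 0, 0], [0, 0, -0.002, 0, 0, 0], [0, 0, -0.002, 0, 0, 0], [0, 0, -0.002, 0, 0, 0], [0, 0, -0.002, 0, 0, 0], [0, 0, -0.002, 0, 0, 0], [0, 0, -0.002, 0, 0, 0], [0, 0, -0.002, 0, 0, 0]]

```text
clock: 5.75
ee_pos: [0.5131, 0.2856, 0.1935]
orientation: [-2.689, -0.002, 0.109]
force: [6.6, 4.6, -8.4]
finger_gap: 0.112
finger_force: 59.2
```

```bash
python3 - <<'E'
from h import *
st(); p,_=now()
print('err to ideal',(p-tr([0,.255,-.008],.45))*1000)
f=cap('top','top2.png');P=cloud(f)
t=P-HINGE;y=t@TY;z=t@TZ;x=t@TX
m=(abs(x)<.07)&(y>.02)&(y<.15)&(z>.005)&(z<.1)
print(np.degrees(0),np.polyfit(y[m],z[m],1),m.sum())
E
```

```text
{'clock': 5.75, 'ee_pos': [0.5131, 0.2856, 0.1935], 'orientation': [-2.6887, -0.0016, 0.1094], 'force': [6.6083, 4.583, -8.4188], 'finger_gap': 0.1119, 'finger_force': 59.1654, 'joint_pos': [0.5459, 0.205, -0.186, -0.4801, -1.0299, 1.3543]}
err to ideal [1.03332306 0.34026281 1.22970191]
0.0 [0.38583016 0.01440457] 1246
```

```bash
cat >> h.py <<'E'
def tilt(f):
    P=cloud(f);g=f['image'].max(-1)
    t=P-HINGE;y=t@TY;z=t@TZ;x=t@TX
    m=(abs(x)<.07)&(y>.01)&(y<.19)&(z>-.01)&(z<.12)&(g<80)
    y,z=y[m],z[m]
    for _ in range(6):
        c=np.polyfit(y,z,1);r=abs(z-np.polyval(c,y));k=r<max(.003,np.percentile(r,85));y,z=y[k],z[k]
    print('tilt',np.arctan(c[0]),'off',c[1],len(y),'res',r[k].max())
E
python3 - <<'E'
from h import *
tilt(dict(np.load('/tmp/top.npz')))
tilt(cap('scene','scene2.png'))
E
```

```text
tilt 0.4488821806100393 off 0.004170480786165582 1192 res 0.0029718885162998906
tilt 0.45032313386103073 off 0.003429902876832644 2082 res 0.0029785015285811282
```

View pics/scene2.png

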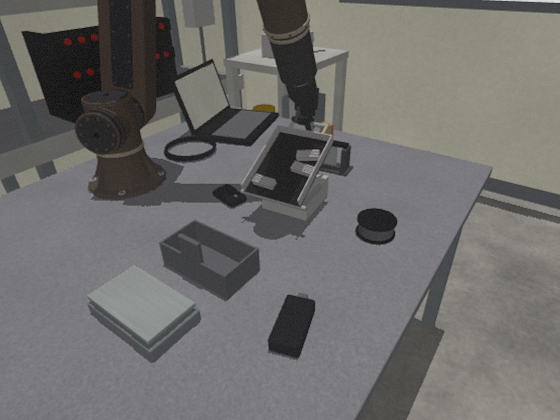

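The tray is at its stop (0.45 rad) in the scene view (tray at px 290,160). Next I'll release the bar, retreat and go to the tub.

```bash
python3 - <<'E'
from h import *
A=now()
B=(A[0]+A[1].apply([0,0,-.08]),A[1])
C=pose([.515,.18,.31],.05,.2)
D=pose([.5176,-.02,.27],0,0)
E=pose([.5176,-.2052,.16],0,0)
F=pose([.5176,-.2052,.077],0,0)
chain([B,C,D,E,F])
E
```

```text
[0.0, -0.0, -0.08, 0.0, 0.0, 0.0]
[-0.0095, 0.0436, -0.0707, -14.5, 1.0, 3.3]
[-0.0074, 0.2038, -0.0005, -11.5, 0.3, 2.9]
[0.0, 0.1852, 0.11, 0.0, 0.0, 0.0]
[0.0, -0.0, 0.083, 0.0, 0.0, 0.0]
```

Request:
play_rows:
  series:
    - [[0, 0, 0, 0, 0, 0], [0, 0, 0, 0, 0, 0], [0, 0, 0, 0, 0, 0], [0, 0, 0, 0, 0, 0], [0, 0, -0.02, 0, 0, 0], [0, 0, -0.04, 0, 0, 0], [0, 0, -0.06, 0, 0, 0], [0, 0, -0.08, 0, 0, 0]]
  fingers: 147

```text
clock: 6.65
ee_pos: [0.5159, 0.2496, 0.267]
orientation: [-2.69, -0.0, 0.111]
force: [0.5, 0.4, 0.4]
finger_gap: 0.423
finger_force: 0.0
```

Request:
play_rows:
  series:
    - [[0, 0, -0.02, 0, 0, 0], [0, 0.008, -0.04, -3, 0, 0.5], [-0.002, 0.016, -0.055, -6, 0.3, 1], [-0.005, 0.03, -0.065, -9, 0.6, 2], [-0.0095, 0.0436, -0.0707, -14.5, 1, 3.3], [-0.0095, 0.0436, -0.0707, -14.5, 1, 3.3], [-0.0095, 0.0436, -0.0707, -14.5, 1, 3.3], [-0.0095, 0.0436, -0.0707, -14.5, 1, 3.3]]
  fingers: 0

```text
clock: 7.45
ee_pos: [0.5143, 0.1797, 0.3105]
orientation: [-2.941, 0.002, 0.051]
force: [0.2, -0.6, -1.0]
finger_gap: 0.997
finger_force: 0.0
```

Request:
play_rows:
  series:
    - [[-0.001, 0.034, 0, -2, 0, 0.5], [-0.002, 0.068, 0, -4, 0.1, 1], [-0.004, 0.102, 0, -6, 0.2, 1.5], [-0.005, 0.136, 0, -8, 0.2, 2], [-0.006, 0.17, 0, -10, 0.3, 2.5], [-0.0074, 0.2038, -0.0005, -11.5, 0.3, 2.9], [-0.0074, 0.2038, -0.0005, -11.5, 0.3, 2.9], [-0.0074, 0.2038, -0.0005, -11.5, 0.3, 2.9]]

```text
clock: 8.25
ee_pos: [0.517, -0.0213, 0.2706]
orientation: [3.141, 0.002, -0.002]
force: [-0.9, -0.2, 0.1]
finger_gap: 0.998
finger_force: 0.0
```

Request:
play_rows:
  series:
    - [[0, 0.031, 0.018, 0, 0, 0], [0, 0.062, 0.036, 0, 0, 0], [0, 0.093, 0.054, 0, 0, 0], [0, 0.124, 0.072, 0, 0, 0], [0, 0.155, 0.09, 0, 0, 0], [0, 0.1852, 0.11, 0, 0, 0], [0, 0.1852, 0.11, 0, 0, 0], [0, 0.1852, 0.11, 0, 0, 0]]

```text
clock: 9.05
ee_pos: [0.5171, -0.2063, 0.161]
orientation: [3.14, 0.002, -0.002]
force: [0.9, -0.1, 0.3]
finger_gap: 0.998
finger_force: 0.0
```

```bash
cat >> h.py <<'E'
def tub(f):
    P=cloud(f);
    m=(P[...,2]>.095)&(P[...,2]<.12)&(P[...,1]<-.03)&(P[...,1]>-.45)&(abs(P[...,0]-.52)<.12)
    g=f['image'].max(-1).astype(int)-f['image'].min(-1)
    q=(P[m][:,:2]*1000).astype(np.float32)
    print('tab',len(q),cv2.minAreaRect(q))
E
python3 - <<'E'
from h import *
st(); tilt(cap('top')); f=cap('wrist','wrist3.png'); tub(f)
chain([pose([.5176,-.2052,.077],0,0)])
E
```

```text
{'clock': 9.05, 'ee_pos': [0.5171, -0.2063, 0.161], 'orientation': [3.1402, 0.0019, -0.0015], 'force': [0.9007, -0.1406, 0.3428], 'finger_gap': 0.9984, 'finger_force': 0.0, 'joint_pos': [-0.0268, 0.2236, -0.3496, 0.0017, -0.9994, 1.5951]}
tilt 0.4486236125707899 off 0.004095878270614562 3813 res 0.0029940093456055777
tab 2358 ((520.18701171875, -203.46868896484375), (11.95753288269043, 59.779266357421875), 89.99665069580078)
[-0.0001, -0.0005, 0.0851, 0.1, -0.0, 0.0]
```

View pics/wrist3.png

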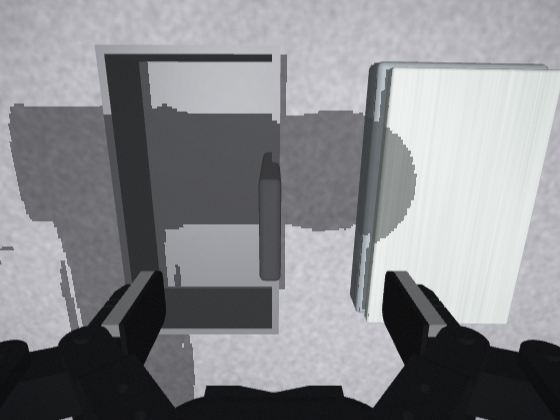

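Request:
play_rows:
  series:
    - [[0, 0, 0.017, 0, 0, 0], [0, 0, 0.034, 0, 0, 0], [0, 0, 0.051, 0, 0, 0], [0, 0, 0.068, 0, 0, 0], [0, 0, 0.085, 0, 0, 0], [0, 0, 0.085, 0, 0, 0], [0, 0, 0.085, 0, 0, 0], [0, 0, 0.085, 0, 0, 0]]

```text
clock: 9.95
ee_pos: [0.5179, -0.206, 0.0778]
orientation: [3.139, -0.001, 0.001]
force: [-0.1, -0.2, 0.7]
finger_gap: 1.003
finger_force: 0.0
```

Request:
play_rows:
  series:
    - [[0, 0, 0, 0, 0, 0], [0, 0, 0, 0, 0, 0], [0, 0, 0, 0, 0, 0], [0, 0, 0, 0, 0, 0], [0, 0, 0, 0, 0, 0], [0, 0, 0, 0, 0, 0], [0, 0, -0.004, 0, 0, 0], [0, 0, -0.008, 0, 0, 0]]
  fingers: 255
  newtons: 90

```text
clock: 10.75
ee_pos: [0.5162, -0.2064, 0.0841]
orientation: [3.14, 0.003, -0.0]
force: [0.3, 0.2, -2.0]
finger_gap: 0.129
finger_force: 88.6
```

Request:
play_rows:
  series:
    - [[0.0035, -0.0225, 0, 0, 0, -0.8], [0.007, -0.045, 0, 0, 0, -1.6], [0.0105, -0.0675, 0, 0, 0, -2.4], [0.014, -0.09, 0, 0, 0, -3.2], [0.0175, -0.1125, 0, 0, 0, -4], [0.021, -0.135, 0, 0, 0, -4.8], [0.0245, -0.158, 0, 0, 0, -5.6], [0.028, -0.182, 0, 0, 0, -6.3]]

```text
clock: 11.55
ee_pos: [0.5447, -0.0236, 0.084]
orientation: [3.14, 0.002, 0.11]
force: [0.8, 0.0, -3.0]
finger_gap: 0.13
finger_force: 88.6
```

```bash
python3 - <<'E'
from h import *
st(); f=cap('scene','scene4.png')
chain([pose(LIP-.079*TY-[0,0,.089-.077])])
E
```

```text
{'clock': 11.55, 'ee_pos': [0.5447, -0.0236, 0.084], 'orientation': [3.1396, 0.0017, 0.1099], 'force': [0.7515, 0.0209, -2.9671], 'finger_gap': 0.1295, 'finger_force': 88.576, 'joint_pos': [0.3173, 0.292, -0.4635, 0.0022, -0.8173, 1.362]}
[0.0001, 0.0022, 0.0072, 0.1, 0.0, 0.1]
```

View pics/scene4.png

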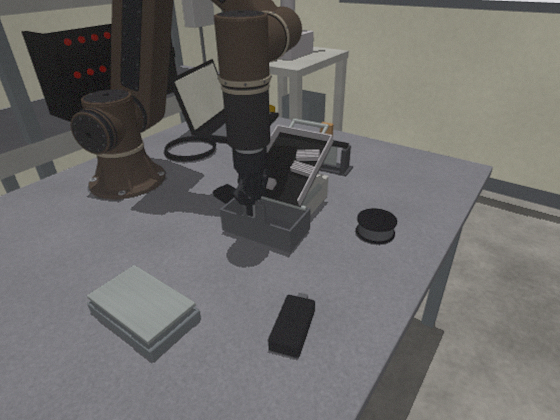

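The tub is under the lip (px 265,220). I'll set it down, release and move on to the scraper.

```bash
python3 - <<'E'
from h import *
A=now()
A=(A[0]-[0,0,.0075],A[1])
B=pose(A[0]+[0,0,.20]);C=pose([.515,.20,.30]); D=pose([.481,.4313,.26],np.radians(6.9)); E=pose([.481,.4313,.106],np.radians(6.9))
chain([B,C,D,E],A)
E
```

```text
[-0.0001, 0.0003, -0.2, 0.1, 0.0, 0.1]
[-0.0064, -0.2231, -0.0233, 0.0, 0.0, 0.0]
[-0.0084, -0.2336, 0.04, 0.0, 0.0, -0.6]
[-0.0, -0.0, 0.154, 0.0, 0.0, 0.0]
```

Request:
play_rows:
  series:
    - [[0, 0.001, 0.004, 0, 0, 0], [0, 0.001, 0.0075, 0, 0, 0], [0, 0.001, 0.0075, 0, 0, 0], [0, 0.001, 0.0075, 0, 0, 0], [0, 0.001, 0.0075, 0, 0, 0], [0, 0.001, 0.0075, 0, 0, 0], [0, 0.001, 0.0075, 0, 0, 0], [0, 0.001, 0.0075, 0, 0, 0]]

```text
clock: 12.4
ee_pos: [0.5447, -0.0258, 0.0765]
orientation: [3.139, 0.002, 0.109]
force: [-2.0, -2.4, 3.7]
finger_gap: 0.126
finger_force: 89.8
```

Request:
play_rows:
  series:
    - [[0, 0, 0, 0, 0, 0], [0, 0, 0, 0, 0, 0], [0, 0, 0, 0, 0, 0], [0, 0, -0.04, 0, 0, 0], [0, 0, -0.08, 0, 0, 0], [0, 0, -0.12, 0, 0, 0], [0, 0, -0.16, 0, 0, 0], [0, 0, -0.2, 0, 0, 0]]
  fingers: 90

```text
clock: 13.2
ee_pos: [0.545, -0.0249, 0.2783]
orientation: [3.14, 0.001, 0.11]
force: [1.5, -0.2, -0.6]
finger_gap: 0.646
finger_force: 0.0
```

Request:
play_rows:
  series:
    - [[0, -0.02, -0.015, 0, 0, 0], [-0.001, -0.05, -0.03, 0, 0, 0], [-0.002, -0.085, -0.03, 0, 0, 0], [-0.003, -0.12, -0.03, 0, 0, 0], [-0.004, -0.15, -0.03, 0, 0, 0], [-0.005, -0.185, -0.03, 0, 0, 0], [-0.0064, -0.2231, -0.03, 0, 0, 0], [-0.0064, -0.2231, -0.03, 0, 0, 0]]
  fingers: 0

```text
clock: 14.0
ee_pos: [0.514, 0.1997, 0.3056]
orientation: [3.14, 0.002, 0.113]
force: [0.2, 0.4, -0.3]
finger_gap: 0.999
finger_force: 0.0
```

Request:
play_rows:
  series:
    - [[-0.001, -0.035, 0, 0, 0, 0], [-0.0025, -0.07, 0, 0, 0, 0], [-0.004, -0.105, 0.005, 0, 0, 0], [-0.005, -0.14, 0.015, 0, 0, -0.3], [-0.006, -0.175, 0.025, 0, 0, -0.6], [-0.007, -0.205, 0.035, 0, 0, -0.6], [-0.0084, -0.2336, 0.047, 0, 0, -0.6], [-0.0084, -0.2336, 0.047, 0, 0, -0.6]]

```text
clock: 14.8
ee_pos: [0.4793, 0.4294, 0.2556]
orientation: [3.137, 0.004, 0.122]
force: [0.2, 0.4, 0.7]
finger_gap: 1.001
finger_force: 0.0
```

```bash
python3 - <<'E'
from h import *
st(); f=cap('wrist'); P=cloud(f); g=f['image'].astype(int)
m=(P[...,2]>.13)&(P[...,2]<.165)&(P[...,1]>.37)&(P[...,1]<.48)&(g[...,0]-g[...,2]>30)
q=P[m]*1000
print(len(q),np.median(q[:,2]),np.percentile(q[:,2],95))
k=q[:,2]>147;print(cv2.minAreaRect(q[k][:,:2].astype(np.float32)))
m=(P[...,2]>.092)&(P[...,2]<.105)&(P[...,1]>.37)&(P[...,1]<.48);print(cv2.minAreaRect((P[m][:,:2]*1000).astype(np.float32)))
chain([pose([.481,.4313,.106],np.radians(6.9))])
f=cap('top','top5.png');tilt(f)
P=cloud(f);m=(P[...,2]>.09)&(P[...,2]<.12)&(P[...,1]<.01)&(P[...,1]>-.1)&(abs(P[...,0]-.54)<.06);print('tab',cv2.minAreaRect((P[m][:,:2]*1000).astype(np.float32)),LIP-.079*TY)
E
```

```text
{'clock': 14.8, 'ee_pos': [0.4793, 0.4294, 0.2556], 'orientation': [3.1374, 0.0043, 0.122], 'force': [0.2273, 0.3581, 0.6529], 'finger_gap': 1.001, 'finger_force': 0.0, 'joint_pos': [1.0327, 0.2973, -0.0207, -0.0009, -1.2587, 0.6605]}
1717 153.68189460749048 154.91811729476584
((482.67303466796875, 434.1728515625), (39.26362609863281, 19.692188262939453), 7.484448432922363)
((482.4593505859375, 434.3769226074219), (149.04949951171875, 21.98951530456543), 7.708475589752197)
[0.0021, -0.0036, 0.1508, 0.2, 0.2, 0.1]
tilt 0.44842879407899505 off 0.004163622209551407 3798 res 0.002999180778981002
tab ((545.5509643554688, -27.09639549255371), (59.87739181518555, 12.176992416381836), 6.233759880065918) [ 0.54616901 -0.02322292  0.089     ]
```

View pics/top5.png

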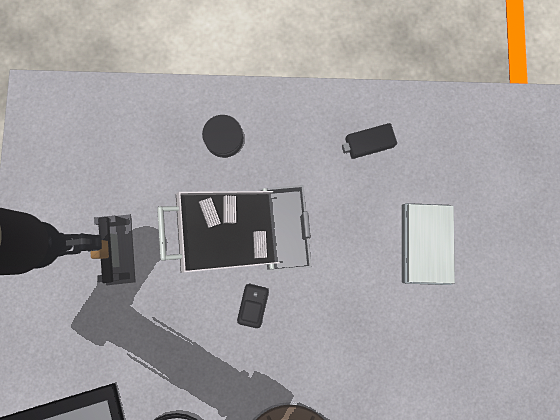

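The tub is in place under the lip (tab px 305,225). Now the scraper grasp.

Request:
play_rows:
  series:
    - [[0.0028, -0.0032, 0, 0.2, 0.2, -0.3], [0.0028, -0.0032, 0.03, 0.2, 0.2, -0.3], [0.0028, -0.0032, 0.06, 0.2, 0.2, -0.3], [0.0028, -0.0032, 0.09, 0.2, 0.2, -0.3], [0.0028, -0.0032, 0.12, 0.2, 0.2, -0.3], [0.0028, -0.0032, 0.15, 0.2, 0.2, -0.3], [0.0028, -0.0032, 0.15, 0.2, 0.2, -0.3], [0.0028, -0.0032, 0.15, 0.2, 0.2, -0.3]]

```text
clock: 15.7
ee_pos: [0.4835, 0.4303, 0.1096]
orientation: [-3.14, -0.003, 0.125]
force: [-0.1, 0.1, 1.5]
finger_gap: 1.003
finger_force: 0.0
```

Request:
play_rows:
  series:
    - [[0, 0, 0, 0, 0, 0], [0, 0, 0, 0, 0, 0], [0, 0, 0, 0, 0, 0], [0, 0, 0, 0, 0, 0], [0, 0, 0, 0, 0, 0], [0, 0, 0, 0, 0, 0], [0, 0, 0, 0, 0, 0], [0, 0, 0, 0, 0, 0]]
  fingers: 255
  newtons: 110

```text
clock: 16.5
ee_pos: [0.4827, 0.4307, 0.109]
orientation: [-3.14, -0.002, 0.126]
force: [-1.4, 0.3, 3.0]
finger_gap: 0.224
finger_force: 107.8
```

```bash
python3 - <<'E'
from h import *
st()
# sinks in tray frame from stored level picture
f=dict(np.load('/tmp/top.npz'));P=cloud(f);g=f['image'].min(-1)
t=P-HINGE
q=R.from_euler('x',-.449).apply(np.stack([t@TX,t@TY,t@TZ],-1).reshape(-1,3)).reshape(t.shape)-[0,0,.004]
m=(abs(q[...,0])<.078)&(q[...,1]>.002)&(q[...,1]<.212)&(q[...,2]>.009)&(q[...,2]<.022)
n,l,s,c=cv2.connectedComponentsWithStats(m.astype(np.uint8))
for i in range(1,n):
    if s[i,4]>40: print(s[i,4],cv2.minAreaRect((q[l==i][:,:2]*1000).astype(np.float32)),np.median(q[l==i][:,2]))
E
```

```text
{'clock': 16.5, 'ee_pos': [0.4827, 0.4307, 0.109], 'orientation': [-3.1397, -0.0023, 0.1255], 'force': [-1.4419, 0.2616, 2.9899], 'finger_gap': 0.2236, 'finger_force': 107.7999, 'joint_pos': [1.03, 0.4083, -0.2102, 0.0008, -0.9493, 0.6659]}
277 ((45.09767150878906, 102.44388580322266), (23.9389591217041, 60.50002670288086), 84.84414672851562) 0.014369728455039168
283 ((39.310447692871094, 147.79026794433594), (59.58616638183594, 25.275617599487305), 17.497835159301758) 0.014654958738211082
284 ((-37.33356475830078, 35.50101852416992), (25.479719161987305, 59.655723571777344), 87.1198959350586) 0.01431350211106947
```

```bash
cat >> h.py <<'E'
T=.449;EDGE=.095
def sc(x,y,z): return traytool([x,y,z+EDGE],T)
E
python3 - <<'E'
from h import *
A=now();print('rack grip',A[0],A[1].as_euler('xyz'))
B=(A[0]+[0,0,.13],A[1]);C=pose([.478,.36,.37],YAW,.2)
chain([B,C,sc(.036,.19,.07),sc(.036,.19,.004)])
for p in (sc(.036,.19,.07),sc(.036,.19,.004),sc(.036,-.015,.004)):print(p[0])
E
```

```text
rack grip [0.48269721 0.43074774 0.10895663] [-3.13966377e+00 -2.32371900e-03  1.25525327e-01]
[0.0003, -0.0003, -0.13, 0.0, 0.0, 0.0]
[-0.0132, 0.0694, -0.1312, 11.3, -0.0, 0.9]
[0.0617, 0.2173, 0.0072, 14.3, -0.0, 0.0]
[-0.0, -0.0, 0.066, 0.0, 0.0, 0.0]
[0.56254942 0.1564703  0.31972132]
[0.55940572 0.18494557 0.26026313]
[0.57967154 0.00138013 0.17127983]
```

Request:
play_rows:
  series:
    - [[0, 0, -0.01, 0, 0, 0], [0, 0, -0.025, 0, 0, 0], [0, 0, -0.04, 0, 0, 0], [0, 0, -0.06, 0, 0, 0], [0, 0, -0.08, 0, 0, 0], [0, 0, -0.1, 0, 0, 0], [0, 0, -0.12, 0, 0, 0], [0, 0, -0.13, 0, 0, 0]]

```text
clock: 17.3
ee_pos: [0.4828, 0.4305, 0.2407]
orientation: [-3.139, -0.004, 0.125]
force: [0.2, -0.6, -1.2]
finger_gap: 0.222
finger_force: 107.3
```

Request:
play_rows:
  series:
    - [[-0.001, 0.005, -0.03, 1, 0, 0.1], [-0.002, 0.01, -0.06, 2, 0, 0.2], [-0.005, 0.02, -0.09, 4, 0, 0.3], [-0.008, 0.035, -0.115, 6, 0, 0.5], [-0.01, 0.05, -0.125, 8, 0, 0.7], [-0.0132, 0.0694, -0.1312, 11.3, 0, 0.9], [-0.0132, 0.0694, -0.1312, 11.3, 0, 0.9], [-0.0132, 0.0694, -0.1312, 11.3, 0, 0.9]]

```text
clock: 18.1
ee_pos: [0.4779, 0.3587, 0.37]
orientation: [-2.943, -0.001, 0.108]
force: [0.5, -0.8, -1.7]
finger_gap: 0.22
finger_force: 107.6
```

Request:
play_rows:
  series:
    - [[0.01, 0.035, 0.001, 2.3, 0, 0], [0.02, 0.07, 0.002, 4.6, 0, 0], [0.03, 0.105, 0.003, 7, 0, 0], [0.04, 0.14, 0.004, 9.3, 0, 0], [0.05, 0.176, 0.006, 11.6, 0, 0], [0.0617, 0.2173, 0.0072, 14.3, 0, 0], [0.0617, 0.2173, 0.0072, 14.3, 0, 0], [0.0617, 0.2173, 0.0072, 14.3, 0, 0]]

```text
clock: 18.9
ee_pos: [0.5629, 0.1547, 0.3178]
orientation: [-2.694, 0.003, 0.107]
force: [0.4, 0.4, -1.8]
finger_gap: 0.217
finger_force: 108.2
```

```bash
python3 - <<'E'
from h import *
st(); chain([sc(.036,.19,.07),sc(.036,.19,.004)])
tilt(cap('scene','scene6.png'))
f=cap('wrist','wrist6.png')
im=np.hstack([cv2.imread('pics/scene6.png')[80:280,140:420],cv2.resize(cv2.imread('pics/wrist6.png'),(267,200))]);cv2.imwrite('pics/m6.png',im)
E
```

```text
{'clock': 18.9, 'ee_pos': [0.5629, 0.1547, 0.3178], 'orientation': [-2.6943, 0.0032, 0.1066], 'force': [0.4098, 0.4493, -1.7979], 'finger_gap': 0.2167, 'finger_force': 108.1539, 'joint_pos': [0.2921, 0.1741, 0.0563, -0.4477, -1.3874, 1.4529]}
[-0.0001, -0.0025, -0.001, 0.1, 0.1, -0.3]
[-0.0, -0.0, 0.066, 0.0, 0.0, 0.0]
tilt 0.44988576868247376 off 0.0034565399361053597 2098 res 0.0029941489236459673
```

View pics/m6.png

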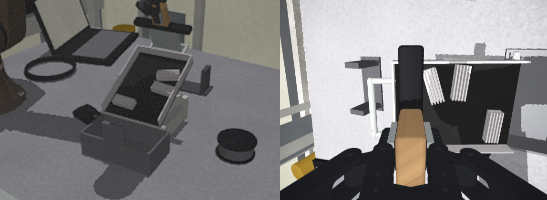

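The scraper is held upright to the tray floor behind the sinks (right half: blade at px 410,80; sinks right of it). Descending, then sweeping lane A.

Request:
play_rows:
  series:
    - [[0, -0.002, 0.008, 0, 0, 0], [0, -0.002, 0.016, 0, 0, 0], [0, -0.002, 0.025, 0, 0, 0], [0, -0.002, 0.035, 0, 0, 0], [0, -0.002, 0.045, 0, 0, 0], [0, -0.002, 0.055, 0, 0, 0], [0, -0.002, 0.064, 0, 0, 0], [0, -0.002, 0.064, 0, 0, 0]]

```text
clock: 19.8
ee_pos: [0.5584, 0.1857, 0.2613]
orientation: [-2.693, 0.002, 0.11]
force: [-0.7, 0.6, -0.6]
finger_gap: 0.223
finger_force: 108.2
```

Request:
play_rows:
  series:
    - [[0, 0.007, 0, 0, 0, 0], [0, 0.014, 0, 0, 0, 0], [0, 0.021, 0, 0, 0, 0], [0, 0.028, 0, 0, 0, 0], [0, 0.035, 0, 0, 0, 0], [0, 0.042, 0, 0, 0, 0], [0, 0.049, 0, 0, 0, 0], [0, 0.056, 0, 0, 0, 0]]

```text
clock: 20.6
ee_pos: [0.5647, 0.1347, 0.2385]
orientation: [-2.693, -0.001, 0.11]
force: [0.1, -0.6, -0.8]
finger_gap: 0.222
finger_force: 108.3
```

```bash
cat >> h.py <<'E'
def sinks(f,a=.449):
    P=cloud(f);t=P-HINGE
    q=R.from_euler('x',-a).apply(np.stack([t@TX,t@TY,t@TZ],-1).reshape(-1,3)).reshape(t.shape)-[0,0,.004]
    m=(abs(q[...,0])<.078)&(q[...,1]>-.03)&(q[...,1]<.212)&(q[...,2]>.008)&(q[...,2]<.022)
    n,l,s,c=cv2.connectedComponentsWithStats(m.astype(np.uint8))
    for i in range(1,n):
        if s[i,4]>30: print('sink?',s[i,4],[np.round(v,1) for v in cv2.minAreaRect((q[l==i][:,:2]*1000).astype(np.float32))])
E
python3 - <<'E'
from h import *
st(); A=now(); print('tray pos',A[0]-sc(.036,.134,.004)[0]); chain([sc(.036,.134,.004)])
f=cap('scene');tilt(f);sinks(f)
E
```

```text
{'clock': 20.6, 'ee_pos': [0.5647, 0.1347, 0.2385], 'orientation': [-2.6931, -0.0006, 0.1097], 'force': [0.1114, -0.5697, -0.8393], 'finger_gap': 0.2215, 'finger_force': 108.3444, 'joint_pos': [0.2531, 0.2263, -0.0514, -0.4678, -1.2587, 1.5658]}
tray pos [-0.00023852 -0.00010943  0.00250191]
[0.0002, 0.001, 0.0023, 0.0, -0.0, -0.0]
tilt 0.45351129230965 off 0.003262934923526928 1413 res 0.002998111193163025
sink? 427 [array([ 36.4, 106.8]), array([82.3, 52.4]), np.float64(0.1)]
sink? 38 [array([-76.9,  43.7]), array([52.1,  2.1]), np.float64(89.9)]
sink? 189 [array([-35.7,  35. ]), array([24.7, 62.4]), np.float64(86.1)]
```

Request:
play_rows:
  series:
    - [[0, 0.007, 0.001, 0, 0, 0], [0, 0.014, 0.0015, 0, 0, 0], [0, 0.021, 0.0015, 0, 0, 0], [0, 0.028, 0.0015, 0, 0, 0], [0, 0.035, 0.0015, 0, 0, 0], [0, 0.042, 0.0015, 0, 0, 0], [0, 0.049, 0.0015, 0, 0, 0], [0, 0.056, 0.0015, 0, 0, 0]]

```text
clock: 21.45
ee_pos: [0.5702, 0.0851, 0.2127]
orientation: [-2.693, -0.0, 0.11]
force: [0.9, 0.2, -1.9]
finger_gap: 0.223
finger_force: 108.2
```

```bash
python3 - <<'E'
from h import *
st(); chain([sc(.036,.078,.004)])
f=cap('scene');tilt(f);sinks(f)
E
```

```text
{'clock': 21.45, 'ee_pos': [0.5702, 0.0851, 0.2127], 'orientation': [-2.6932, -0.0004, 0.1097], 'force': [0.8753, 0.1823, -1.8868], 'finger_gap': 0.2234, 'finger_force': 108.1707, 'joint_pos': [0.1641, 0.2623, -0.0625, -0.4728, -1.2553, 1.6678]}
[0.0002, 0.0009, 0.0008, 0.0, -0.0, -0.0]
tilt 0.4466742452027792 off 0.004091823289052632 1018 res 0.0029796683048097516
sink? 446 [array([36.4, 50.7]), array([81.1, 53. ]), np.float64(1.8)]
sink? 194 [array([-34.6,  35.6]), array([27. , 61.2]), np.float64(86.9)]
```

Request:
play_rows:
  series:
    - [[0, 0.006, 0, 0, 0, 0], [0, 0.012, 0, 0, 0, 0], [0, 0.018, 0, 0, 0, 0], [0, 0.024, 0, 0, 0, 0], [0, 0.03, 0, 0, 0, 0], [0, 0.036, 0, 0, 0, 0], [0, 0.042, 0, 0, 0, 0], [0, 0.048, 0, 0, 0, 0]]

```text
clock: 22.3
ee_pos: [0.5749, 0.0422, 0.1919]
orientation: [-2.693, -0.0, 0.11]
force: [0.1, -1.0, -1.1]
finger_gap: 0.221
finger_force: 108.1
```

Request:
play_rows:
  series:
    - [[0, 0.006, 0, 0, 0, 0], [0, 0.012, 0, 0, 0, 0], [0, 0.018, 0, 0, 0, 0], [0, 0.024, 0, 0, 0, 0], [0, 0.03, 0, 0, 0, 0], [0, 0.036, 0, 0, 0, 0], [0, 0.042, 0, 0, 0, 0], [0, 0.045, 0, 0, 0, 0]]

```text
clock: 23.1
ee_pos: [0.5793, 0.0018, 0.1723]
orientation: [-2.693, -0.0, 0.109]
force: [0.1, 0.2, -1.9]
finger_gap: 0.221
finger_force: 108.2
```

```bash
python3 - <<'E'
from h import *
st(); chain([sc(.036,-.015,.004)])
f=cap('scene','scene7.png');tilt(f);sinks(f)
im=f['image'][60:300,130:430,::-1];cv2.imwrite('pics/c7.png',cv2.resize(im,None,fx=2,fy=2))
E
```

```text
{'clock': 23.1, 'ee_pos': [0.5793, 0.0018, 0.1723], 'orientation': [-2.6932, -0.0001, 0.1094], 'force': [0.1381, 0.1982, -1.8669], 'finger_gap': 0.2212, 'finger_force': 108.1852, 'joint_pos': [0.0199, 0.3366, -0.0563, -0.4713, -1.2564, 1.8264]}
[0.0004, 0.0008, 0.0007, 0.0, -0.0, -0.0]
tilt 0.45023919163042364 off 0.0033924524447686757 1857 res 0.0029710886122426144
sink? 78 [array([ 35.6, -18.9]), array([79.7,  3.9]), np.float64(1.4)]
```

View pics/c7.png

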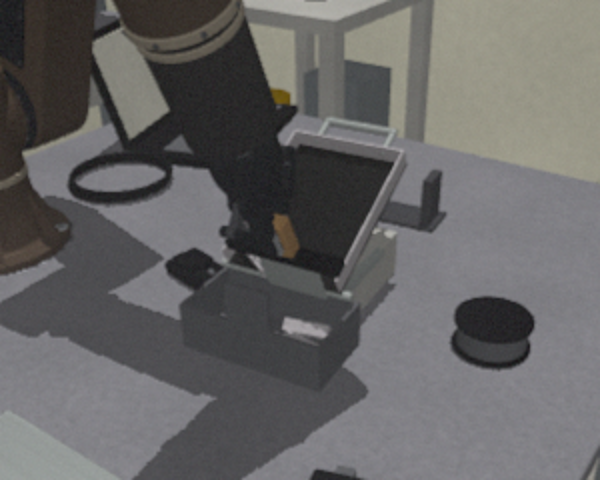

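Two sinks are in the tub (white at px 305,328). Now lane B.

Request:
play_rows:
  series:
    - [[0, 0, -0.03, 0, 0, 0], [0, -0.02, -0.06, 0, 0, 0], [-0.03, -0.055, -0.06, 0, 0, 0], [-0.06, -0.09, -0.06, 0, 0, 0], [-0.072, -0.09, -0.06, 0, 0, 0], [-0.072, -0.09, -0.06, 0, 0, 0], [-0.072, -0.09, -0.06, 0, 0, 0], [-0.072, -0.09, -0.06, 0, 0, 0]]

```text
clock: 23.95
ee_pos: [0.5022, 0.0489, 0.2652]
orientation: [-2.693, 0.0, 0.109]
force: [-0.1, 0.4, -1.7]
finger_gap: 0.218
finger_force: 108.4
```

```bash
python3 - <<'E'
from h import *
st(); chain([sc(-.036,.075,.064)])
f=cap('scene');tilt(f);sinks(f); f=cap('top');sinks(f)
P=cloud(f);m=(P[...,2]>.09)&(P[...,2]<.12)&(P[...,1]<.0)&(P[...,1]>-.1)&(abs(P[...,0]-.54)<.06);print('tab',cv2.minAreaRect((P[m][:,:2]*1000).astype(np.float32)))
E
```

```text
{'clock': 23.95, 'ee_pos': [0.5022, 0.0489, 0.2652], 'orientation': [-2.6933, 0.0003, 0.1092], 'force': [-0.1084, 0.3959, -1.6685], 'finger_gap': 0.2176, 'finger_force': 108.392, 'joint_pos': [0.117, 0.1232, -0.1199, -0.4604, -1.3491, 1.6707]}
[-0.0003, 0.001, 0.0004, 0.0, -0.0, -0.0]
tilt 0.4484510018162108 off 0.0036850333363583794 2431 res 0.0029913865401181745
sink? 138 [array([-37.2,  14.2]), array([23.6, 63.2]), np.float64(58.2)]
tab ((0.0, 0.0), (0.0, 0.0), 0.0)
```

Request:
play_rows:
  series:
    - [[0, 0, 0.01, 0, 0, 0], [0, 0, 0.02, 0, 0, 0], [0, 0, 0.03, 0, 0, 0], [0, 0, 0.04, 0, 0, 0], [0, 0, 0.05, 0, 0, 0], [0, 0, 0.06, 0, 0, 0], [0, 0, 0.06, 0, 0, 0], [0, 0, 0.06, 0, 0, 0]]

```text
clock: 24.85
ee_pos: [0.4988, 0.0752, 0.2116]
orientation: [-2.693, -0.0, 0.11]
force: [0.9, -0.3, -0.3]
finger_gap: 0.221
finger_force: 108.4
```

Request:
play_rows:
  series:
    - [[0, 0.006, 0, 0, 0, 0], [0, 0.012, 0, 0, 0, 0], [0, 0.018, 0, 0, 0, 0], [0, 0.024, 0, 0, 0, 0], [0, 0.03, 0, 0, 0, 0], [0, 0.036, 0, 0, 0, 0], [0, 0.042, 0, 0, 0, 0], [0, 0.048, 0, 0, 0, 0]]

```text
clock: 25.65
ee_pos: [0.5036, 0.0317, 0.1906]
orientation: [-2.693, -0.0, 0.11]
force: [-0.1, -0.4, -1.1]
finger_gap: 0.225
finger_force: 108.4
```

Request:
play_rows:
  series:
    - [[0, 0.006, 0, 0, 0, 0], [0, 0.012, 0, 0, 0, 0], [0, 0.018, 0, 0, 0, 0], [0, 0.024, 0, 0, 0, 0], [0, 0.03, 0, 0, 0, 0], [0, 0.036, 0, 0, 0, 0], [0, 0.041, 0, 0, 0, 0], [0, 0.041, 0, 0, 0, 0]]

```text
clock: 26.45
ee_pos: [0.5075, -0.0051, 0.1726]
orientation: [-2.693, 0.0, 0.109]
force: [-0.1, 0.6, -1.4]
finger_gap: 0.22
finger_force: 108.4
```

Request:
play_rows:
  series:
    - [[0, 0, -0.03, 0, 0, 0], [0, -0.02, -0.06, 0, 0, 0], [0, -0.06, -0.09, 0, 0, 0], [0, -0.1, -0.12, 0, 0, 0], [0, -0.14, -0.13, -2, 0, 0], [0, -0.18, -0.13, -4, 0, 0], [0, -0.2, -0.13, -6, 0, 0], [0, -0.2, -0.13, -6, 0, 0]]

```text
clock: 27.25
ee_pos: [0.4936, 0.1212, 0.3794]
orientation: [-2.798, -0.005, 0.114]
force: [-0.5, 0.3, -1.1]
finger_gap: 0.22
finger_force: 108.4
```

```bash
python3 - <<'E'
from h import *
st()
f=cap('scene');tilt(f);sinks(f); g=cap('top');sinks(g);tilt(g)
a=cv2.resize(f['image'][100:300,160:400,::-1],None,fx=1.6,fy=1.6);b=cv2.resize(g['image'][170:300,180:340,::-1],(394,320));cv2.imwrite('pics/c8.png',np.hstack([a,b]))
E
```

```text
{'clock': 27.25, 'ee_pos': [0.4936, 0.1212, 0.3794], 'orientation': [-2.7976, -0.0045, 0.1136], 'force': [-0.5049, 0.2938, -1.1236], 'finger_gap': 0.2204, 'finger_force': 108.4387, 'joint_pos': [0.3581, 0.0167, 0.0023, -0.3339, -1.4713, 1.3462]}
tilt 0.4501392779545966 off 0.0034704322967386916 2750 res 0.002997636502829089
sink? 41 [array([-77.1,  40.6]), array([ 1.7, 71.4]), np.float64(0.0)]Traceback (most recent call last):
  File "<stdin>", line 3, in <module>
  File "h.py", line 46, in tilt
    c=np.polyfit(y,z,1);r=abs(z-np.polyval(c,y));k=r<max(.003,np.percentile(r,85));y,z=y[k],z[k]
    raise TypeError("expected non-empty vector for x")
TypeError: expected non-empty vector for x
```

```bash
python3 - <<'E'
from h import *
f=dict(np.load('/tmp/scene.npz'))
G=(np.array([.4827,.4307,.109]),R.from_euler('xyz',[-3.1397,-.0023,.1255]))
u=lambda z:(np.array([.4827,.4307,z]),G[1])
chain([u(.36),u(.23),u(.125),u(.109)])
cv2.imwrite('pics/c8.png',cv2.resize(f['image'][100:300,160:400,::-1],None,fx=2,fy=2))
E
```

```text
[0.0242, -0.2865, 0.121, -19.6, -0.1, -0.8]
[-0.0003, 0.0002, 0.13, 0.0, 0.0, 0.0]
[-0.0002, 0.0002, 0.105, 0.0, 0.0, 0.0]
[-0.0, 0.0, 0.016, 0.0, 0.0, 0.0]
```

View pics/c8.png

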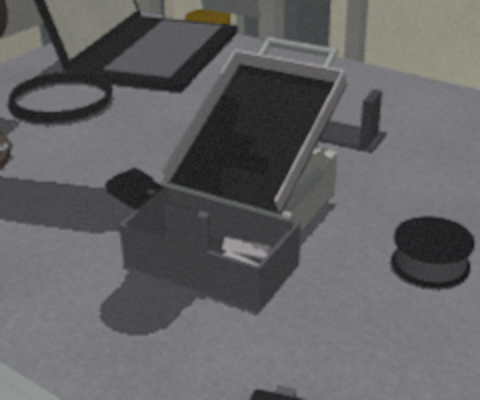

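The tray is empty. Two sinks are visible in the tub (px 243,247) and the third is partly hidden behind the tab (px 203,215). Returning the scraper.

Request:
play_rows:
  series:
    - [[0.003, -0.04, 0.008, -2.8, 0, -0.1], [0.006, -0.08, 0.02, -5.6, 0, -0.2], [0.009, -0.12, 0.04, -8.4, 0, -0.3], [0.013, -0.16, 0.058, -11.2, 0, -0.5], [0.017, -0.2, 0.077, -14, 0, -0.6], [0.02, -0.24, 0.098, -16.8, 0, -0.7], [0.0242, -0.2865, 0.121, -19.6, -0.1, -0.8], [0.0242, -0.2865, 0.121, -19.6, -0.1, -0.8]]

```text
clock: 28.15
ee_pos: [0.483, 0.4343, 0.3534]
orientation: [3.136, 0.005, 0.127]
force: [-0.2, -0.2, -3.4]
finger_gap: 0.219
finger_force: 108.5
```

Request:
play_rows:
  series:
    - [[0, 0, 0.02, 0, 0, 0], [0, 0, 0.04, 0, 0, 0], [0, 0, 0.06, 0, 0, 0], [0, 0, 0.08, 0, 0, 0], [0, 0, 0.1, 0, 0, 0], [0, 0, 0.12, 0, 0, 0], [0, 0, 0.12, 0, 0, 0], [0, 0, 0.12, 0, 0, 0]]

```text
clock: 28.95
ee_pos: [0.4848, 0.4292, 0.2392]
orientation: [-3.141, -0.0, 0.123]
force: [0.4, 0.9, -1.4]
finger_gap: 0.223
finger_force: 108.5
```

```bash
python3 - <<'E'
from h import *
st()
G=R.from_euler('xyz',[-3.1397,-.0023,.1255])
chain([(np.array([.4827,.4307,z]),G) for z in (.2,.11)])
E
```

```text
{'clock': 28.95, 'ee_pos': [0.4848, 0.4292, 0.2392], 'orientation': [-3.1413, -0.0002, 0.1226], 'force': [0.4329, 0.9196, -1.4412], 'finger_gap': 0.2227, 'finger_force': 108.4631, 'joint_pos': [1.0253, 0.3089, -0.042, -0.0001, -1.2194, 0.6681]}
[-0.0019, -0.0018, 0.0392, 0.1, 0.1, -0.2]
[-0.0002, 0.0002, 0.09, 0.0, 0.0, 0.0]
```

Request:
play_rows:
  series:
    - [[-0.001, -0.0012, 0.015, 0, 0, -0.2], [-0.0019, -0.0018, 0.035, 0.1, 0.1, -0.2], [-0.0019, -0.0018, 0.055, 0.1, 0.1, -0.2], [-0.0019, -0.0018, 0.075, 0.1, 0.1, -0.2], [-0.0019, -0.0018, 0.095, 0.1, 0.1, -0.2], [-0.002, -0.0018, 0.115, 0.1, 0.1, -0.2], [-0.002, -0.0018, 0.125, 0.1, 0.1, -0.2], [-0.002, -0.0018, 0.129, 0.1, 0.1, -0.2]]

```text
clock: 29.75
ee_pos: [0.4824, 0.4317, 0.1104]
orientation: [-3.139, -0.003, 0.127]
force: [0.8, 0.1, -1.3]
finger_gap: 0.218
finger_force: 108.6
```

Request:
play_rows:
  series:
    - [[0, 0, 0, 0, 0, 0], [0, 0, 0, 0, 0, 0], [0, 0, 0, 0, 0, 0], [0, 0, 0, 0, 0, 0], [0, 0, 0, 0, 0, 0], [0, 0, 0, 0, 0, 0], [0, 0, 0, 0, 0, 0], [0, 0, 0, 0, 0, 0]]

```text
clock: 30.55
ee_pos: [0.4821, 0.4318, 0.1106]
orientation: [-3.138, -0.003, 0.127]
force: [0.6, 0.3, -0.9]
finger_gap: 0.22
finger_force: 108.6
```

Request:
play_rows:
  series:
    - [[0, 0, 0.001, 0, 0, 0], [0, 0, 0.0016, 0, 0, 0], [0, 0, 0.0016, 0, 0, 0], [0, 0, 0.0016, 0, 0, 0], [0, 0, 0.0016, 0, 0, 0], [0, 0, 0.0016, 0, 0, 0], [0, 0, 0.0016, 0, 0, 0], [0, 0, 0.0016, 0, 0, 0]]

```text
clock: 31.35
ee_pos: [0.482, 0.4318, 0.109]
orientation: [-3.138, -0.003, 0.127]
force: [0.2, 0.4, -0.8]
finger_gap: 0.222
finger_force: 108.9
```

Request:
play_rows:
  series:
    - [[0, 0, 0, 0, 0, 0], [0, 0, 0, 0, 0, 0], [0, 0, 0, 0, 0, 0], [0, 0, -0.02, 0, 0, 0], [0, 0, -0.04, 0, 0, 0], [0, 0, -0.07, 0, 0, 0], [0, 0, -0.1, 0, 0, 0], [0, 0, -0.14, 0, 0, 0]]
  fingers: 60

```text
clock: 32.15
ee_pos: [0.4812, 0.4306, 0.2489]
orientation: [-3.14, -0.001, 0.127]
force: [0.7, 1.1, 0.3]
finger_gap: 0.765
finger_force: 0.0
```

```bash
python3 - <<'E'
from h import *
st(); f=cap('wrist'); P=cloud(f); g=f['image'].astype(int)
m=(P[...,2]>.147)&(P[...,2]<.165)&(P[...,1]>.37)&(P[...,1]<.48)&(g[...,0]-g[...,2]>30)
print('handle',cv2.minAreaRect((P[m][:,:2]*1000).astype(np.float32)),np.median(P[m][:,2]))
m=(P[...,2]>.092)&(P[...,2]<.105)&(P[...,1]>.37)&(P[...,1]<.48);print(np.median(P[m][:,2]),cv2.minAreaRect((P[m][:,:2]*1000).astype(np.float32)))
B=traytool([0,.255,.10],T);C=traytool([0,.255,-.008],T)
D=pose([.495,.38,.31],YAW,.2)
chain([D,B,C]);print(B[0],C[0])
E
```

```text
{'clock': 32.15, 'ee_pos': [0.4812, 0.4306, 0.2489], 'orientation': [-3.1398, -0.0011, 0.127], 'force': [0.7421, 1.075, 0.3304], 'finger_gap': 0.7646, 'finger_force': 0.0, 'joint_pos': [1.0315, 0.2998, -0.0327, -0.0003, -1.2363, 0.6664]}
handle ((482.0574645996094, 431.7842102050781), (39.699649810791016, 19.4813232421875), 6.577661037445068) 0.15375006954118936
0.09783228271541644 ((482.22369384765625, 432.0093994140625), (148.44068908691406, 21.873916625976562), 7.300301551818848)
[0.0049, 0.0533, -0.0525, 11.0, -0.5, 1.1]
[0.0066, 0.1441, -0.0082, 14.3, -0.0, 0.0]
[-0.0, -0.0, 0.108, 0.0, 0.0, 0.0]
[0.51724501 0.23876737 0.28937823] [0.51210078 0.28536327 0.19208302]
```

Request:
play_rows:
  series:
    - [[0, 0.005, -0.02, 2, 0, 0.2], [0.001, 0.015, -0.04, 4, -0.1, 0.4], [0.002, 0.03, -0.05, 6, -0.2, 0.6], [0.003, 0.04, -0.0525, 8.5, -0.3, 0.8], [0.0049, 0.0533, -0.0525, 11, -0.5, 1.1], [0.0049, 0.0533, -0.0525, 11, -0.5, 1.1], [0.0049, 0.0533, -0.0525, 11, -0.5, 1.1], [0.0049, 0.0533, -0.0525, 11, -0.5, 1.1]]
  fingers: 147

```text
clock: 33.0
ee_pos: [0.4933, 0.3786, 0.3015]
orientation: [-2.946, 0.008, 0.109]
force: [0.2, 0.2, -0.1]
finger_gap: 0.423
finger_force: 0.0
```

Request:
play_rows:
  series:
    - [[0.001, 0.024, -0.002, 2.4, 0, 0], [0.002, 0.048, -0.004, 4.8, 0, 0], [0.003, 0.072, -0.005, 7.2, 0, 0], [0.004, 0.096, -0.006, 9.6, 0, 0], [0.005, 0.12, -0.007, 12, 0, 0], [0.0066, 0.1441, -0.0082, 14.3, 0, 0], [0.0066, 0.1441, -0.0082, 14.3, 0, 0], [0.0066, 0.1441, -0.0082, 14.3, 0, 0]]

```text
clock: 33.8
ee_pos: [0.5155, 0.2371, 0.281]
orientation: [-2.697, 0.008, 0.108]
force: [0.3, -0.7, -0.1]
finger_gap: 0.428
finger_force: 0.0
```

```bash
python3 - <<'E'
from h import *
st(); tilt(cap('scene'));f=cap('wrist');P=cloud(f)
t=P-HINGE;q=R.from_euler('x',-.45).apply(np.stack([t@TX,t@TY,t@TZ],-1).reshape(-1,3))-[0,0,.004]
k=(abs(q[:,0])<.035)&(q[:,1]>.235)&(q[:,1]<.28)&(abs(q[:,2]-.012)<.008);print(k.sum(),np.percentile(q[k][:,1:],[2,50,98],axis=0))
chain([traytool([0,.255,-.008],T)])
E
```

```text
{'clock': 33.8, 'ee_pos': [0.5155, 0.2371, 0.281], 'orientation': [-2.6973, 0.0085, 0.1077], 'force': [0.3236, -0.6645, -0.1087], 'finger_gap': 0.4276, 'finger_force': 0.0, 'joint_pos': [0.4703, 0.1277, -0.0832, -0.4431, -1.2334, 1.3284]}
tilt 0.45049748382883714 off 0.0033356044713159145 2796 res 0.0029995454698445584
2035 [[0.25014547 0.01300622]
 [0.25567942 0.01675262]
 [0.26146756 0.01862877]]
[0.0029, -0.0043, 0.1008, 0.3, 0.4, -0.2]
```

Request:
play_rows:
  series:
    - [[0.001, -0.002, 0, 0.2, 0.2, -0.1], [0.0029, -0.0043, 0, 0.3, 0.4, -0.2], [0.0029, -0.0043, 0.02, 0.3, 0.4, -0.2], [0.0029, -0.0043, 0.04, 0.3, 0.4, -0.2], [0.0029, -0.0043, 0.06, 0.3, 0.4, -0.2], [0.0029, -0.0043, 0.08, 0.3, 0.4, -0.2], [0.0029, -0.0043, 0.1, 0.3, 0.4, -0.2], [0.0029, -0.0043, 0.1, 0.3, 0.4, -0.2]]

```text
clock: 34.7
ee_pos: [0.5106, 0.2852, 0.1904]
orientation: [-2.693, 0.004, 0.111]
force: [0.1, -0.3, -0.3]
finger_gap: 0.422
finger_force: 0.0
```

Request:
play_rows:
  series:
    - [[0, 0, 0, 0, 0, 0], [0, 0, 0, 0, 0, 0], [0, 0, 0, 0, 0, 0], [0, 0, 0, 0, 0, 0], [0, 0, 0, 0, 0, 0], [0, 0, 0, 0, 0, 0], [0, 0, 0, 0, 0, 0], [0, 0, 0, 0, 0, 0]]
  fingers: 255
  newtons: 60

```text
clock: 35.5
ee_pos: [0.5127, 0.2851, 0.1944]
orientation: [-2.69, -0.002, 0.109]
force: [-2.5, 4.2, 4.4]
finger_gap: 0.116
finger_force: 58.7
```

Request:
play_rows:
  series:
    - [[0, 0.0002, 0.0072, -1.6, 0, 0], [0, 0.0006, 0.0143, -3.2, 0, 0], [0, 0.0012, 0.0215, -4.8, 0, 0], [0, 0.002, 0.0287, -6.4, 0, 0], [0, 0.0031, 0.0358, -8.1, 0, 0], [0, 0.0043, 0.0429, -9.7, 0, 0], [0, 0.0057, 0.05, -11.3, 0, 0], [0, 0.0073, 0.0569, -12.9, 0, 0]]

```text
clock: 36.3
ee_pos: [0.5107, 0.3036, 0.1399]
orientation: [-2.916, -0.002, 0.109]
force: [-4.8, 3.7, 7.2]
finger_gap: 0.114
finger_force: 59.3
```

Request:
play_rows:
  series:
    - [[0, 0.0002, 0.0072, -1.6, 0, 0], [0, 0.0006, 0.0143, -3.2, 0, 0], [0, 0.0012, 0.0215, -4.8, 0, 0], [0, 0.002, 0.0287, -6.4, 0, 0], [0, 0.0031, 0.0358, -8.1, 0, 0], [0, 0.0043, 0.0429, -9.7, 0, 0], [0, 0.0057, 0.05, -11.3, 0, 0], [0, 0.0073, 0.0569, -12.9, 0, 0]]

```text
clock: 37.1
ee_pos: [0.5102, 0.3096, 0.0827]
orientation: [-3.141, -0.002, 0.11]
force: [-23.7, -0.8, 68.8]
finger_gap: 0.114
finger_force: 68.1
```

```bash
python3 - <<'E'
from h import *
st(); tilt(cap('scene'))
E
```

```text
{'clock': 37.1, 'ee_pos': [0.5102, 0.3096, 0.0827], 'orientation': [-3.1405, -0.0024, 0.11], 'force': [-23.7229, -0.7665, 68.8346], 'finger_gap': 0.1145, 'finger_force': 68.0925, 'joint_pos': [0.8731, 0.365, -0.3529, 0.0012, -0.8505, 0.8068]}
tilt -0.0003989744082209679 off 0.0024408151728707783 1552 res 0.0029248685858890367
```

Level. Releasing the bar and going back to the tub.

Request:
play_rows:
  series:
    - [[0, 0, -0.003, 0, 0, 0], [0, 0, -0.003, 0, 0, 0], [0, 0, -0.003, 0, 0, 0], [0, 0, -0.003, 0, 0, 0], [0, 0, -0.02, 0, 0, 0], [0, 0, -0.05, 0, 0, 0], [0, 0, -0.08, 0, 0, 0], [0, 0, -0.11, 0, 0, 0]]
  fingers: 147

```text
clock: 37.95
ee_pos: [0.5097, 0.3074, 0.1923]
orientation: [3.141, 0.0, 0.109]
force: [0.7, 0.1, -0.4]
finger_gap: 0.42
finger_force: 0.0
```

Request:
play_rows:
  series:
    - [[0, 0, -0.03, 0, 0, 0], [0, 0.03, -0.05, 0, 0, 0], [0, 0.07, -0.05, 0, 0, 0], [0, 0.11, -0.05, 0, 0, 0], [0, 0.15, -0.05, 0, 0, 0], [0, 0.19, -0.05, 0, 0, 0], [0, 0.23, -0.05, 0, 0, 0], [0, 0.23, -0.05, 0, 0, 0]]
  fingers: 0

```text
clock: 38.75
ee_pos: [0.5345, 0.0753, 0.2415]
orientation: [3.141, 0.0, 0.105]
force: [-0.4, 0.9, 0.7]
finger_gap: 1.001
finger_force: 0.0
```

```bash
python3 - <<'E'
from h import *
st(); f=cap('scene','scene9.png'); tilt(f);P=cloud(f)
m=(P[...,2]>.07)&(P[...,2]<.12)&(P[...,1]<.02)&(P[...,1]>-.3)&(abs(P[...,0]-.54)<.12);q=(P[m][:,:2]*1000).astype(np.float32);print('tab',len(q),cv2.minAreaRect(q))
w=cap('wrist','wrist9.png');P=cloud(w)
m=(P[...,2]>.1)&(P[...,2]<.12)&(P[...,1]<.02)&(P[...,1]>-.3)&(abs(P[...,0]-.54)<.12);q=(P[m][:,:2]*1000).astype(np.float32);print('tab w',len(q),cv2.minAreaRect(q) if len(q)else 0)
cv2.imwrite('pics/c9.png',np.hstack([cv2.resize(f['image'][100:300,160:400,::-1],(400,330)),cv2.resize(w['image'][:,:,::-1],(400,330))]))
E
```

```text
{'clock': 38.75, 'ee_pos': [0.5345, 0.0753, 0.2415], 'orientation': [3.1409, 0.0003, 0.105], 'force': [-0.381, 0.894, 0.7234], 'finger_gap': 1.001, 'finger_force': 0.0, 'joint_pos': [0.5036, 0.1295, -0.2708, 0.0006, -1.1709, 1.172]}
tilt -0.0007202937652832726 off 0.0025579811037769115 1566 res 0.0029437145657954912
tab 401 ((548.835205078125, -26.611572265625), (60.97224807739258, 14.353065490722656), 6.482481002807617)
tab w 1627 ((548.2855224609375, -23.329853057861328), (59.846290588378906, 12.948779106140137), 6.026108264923096)
```

View pics/c9.png

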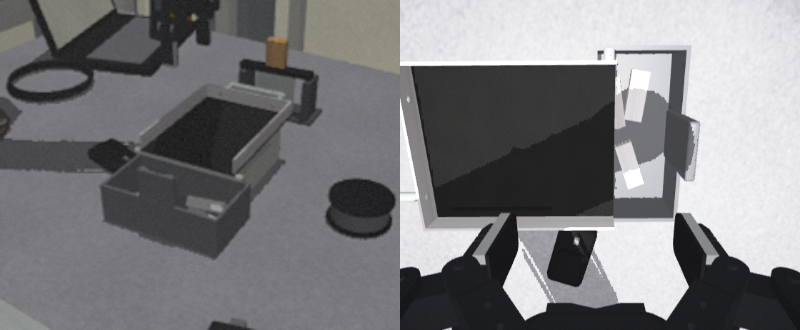

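All three sinks are in the tub (right half px 637,95 / 620,105 / 628,165), the tray is level and the scraper is racked. Going for the tab.

```bash
python3 - <<'E'
from h import *
a=pose([.546,-.0255,.16]);b=pose([.546,-.0255,.078]);c=pose([.546,-.0255,.086])
d=pose(c[0]-.06*TY);e=pose([.53,-.22,.16],.04); g=pose([.5094,-.387,.16],-.0157)
chain([a,b,c,d,e,g])
E
```

```text
[0.0001, 0.1042, 0.0814, 0.0, -0.0, -0.2]
[0.0, -0.0, 0.082, 0.0, 0.0, 0.0]
[0.0, 0.0, -0.008, 0.0, 0.0, 0.0]
[0.0, 0.06, 0.0, 0.0, 0.0, 0.0]
[-0.0372, 0.1316, -0.074, 0.0, -0.0, 4.0]
[-0.0273, 0.166, 0.0, 0.0, -0.0, 3.2]
```

Request:
play_rows:
  series:
    - [[0, 0.026, 0.01, 0, 0, 0], [0, 0.052, 0.025, 0, 0, 0], [0, 0.078, 0.05, 0, 0, -0.1], [0, 0.1042, 0.08, 0, 0, -0.2], [0, 0.1042, 0.08, 0, 0, -0.2], [0, 0.1042, 0.08, 0, 0, -0.2], [0, 0.1042, 0.08, 0, 0, -0.2], [0, 0.1042, 0.08, 0, 0, -0.2]]

```text
clock: 39.65
ee_pos: [0.5469, -0.0231, 0.1625]
orientation: [-3.142, -0.002, 0.114]
force: [0.0, 0.2, -0.9]
finger_gap: 1.001
finger_force: 0.0
```

Request:
play_rows:
  series:
    - [[0, 0, 0.02, 0, 0, 0], [0, 0, 0.04, 0, 0, 0], [0, 0, 0.06, 0, 0, 0], [0, 0, 0.075, 0, 0, 0], [0, 0, 0.083, 0, 0, 0], [0, 0, 0.083, 0, 0, 0], [0, 0, 0.083, 0, 0, 0], [0, 0, 0.083, 0, 0, 0]]

```text
clock: 40.45
ee_pos: [0.5468, -0.024, 0.0795]
orientation: [-3.142, -0.002, 0.113]
force: [-0.8, -0.1, 0.2]
finger_gap: 1.001
finger_force: 0.0
```

Request:
play_rows:
  series:
    - [[0, 0, 0, 0, 0, 0], [0, 0, 0, 0, 0, 0], [0, 0, 0, 0, 0, 0], [0, 0, 0, 0, 0, 0], [0, 0, 0, 0, 0, 0], [0, 0, 0, 0, 0, 0], [0, 0, -0.004, 0, 0, 0], [0, 0, -0.008, 0, 0, 0]]
  fingers: 255
  newtons: 115

```text
clock: 41.25
ee_pos: [0.5453, -0.0245, 0.086]
orientation: [3.141, 0.002, 0.112]
force: [-0.6, 0.3, -4.1]
finger_gap: 0.128
finger_force: 111.9
```

Request:
play_rows:
  series:
    - [[0, 0.006, 0, 0, 0, 0], [0, 0.014, 0, 0, 0, 0], [0, 0.022, 0, 0, 0, 0], [0, 0.03, 0, 0, 0, 0], [0, 0.04, 0, 0, 0, 0], [0, 0.05, 0, 0, 0, 0], [0, 0.06, 0, 0, 0, 0], [0, 0.06, 0, 0, 0, 0]]

```text
clock: 42.05
ee_pos: [0.5528, -0.0853, 0.0864]
orientation: [3.141, 0.0, 0.111]
force: [0.3, 0.5, -4.8]
finger_gap: 0.122
finger_force: 112.3
```

Request:
play_rows:
  series:
    - [[0, 0, -0.02, 0, 0, 0], [0, 0, -0.04, 0, 0, 0], [-0.006, 0.02, -0.06, 0, 0, 0.6], [-0.012, 0.04, -0.074, 0, 0, 1.2], [-0.018, 0.065, -0.074, 0, 0, 2], [-0.025, 0.09, -0.074, 0, 0, 2.8], [-0.031, 0.112, -0.074, 0, 0, 3.4], [-0.0372, 0.1316, -0.074, 0, 0, 4]]

```text
clock: 42.85
ee_pos: [0.5303, -0.2199, 0.1605]
orientation: [3.142, -0.0, 0.042]
force: [1.3, -0.2, -4.7]
finger_gap: 0.123
finger_force: 112.7
```

Request:
play_rows:
  series:
    - [[-0.003, 0.02, 0, 0, 0, 0.4], [-0.007, 0.045, 0, 0, 0, 0.8], [-0.011, 0.07, 0, 0, 0, 1.4], [-0.015, 0.095, 0, 0, 0, 1.9], [-0.019, 0.12, 0, 0, 0, 2.4], [-0.023, 0.145, 0, 0, 0, 2.8], [-0.0273, 0.166, 0, 0, 0, 3.2], [-0.0273, 0.166, 0, 0, 0, 3.2]]

```text
clock: 43.65
ee_pos: [0.5098, -0.3881, 0.16]
orientation: [3.141, 0.0, -0.016]
force: [0.5, 0.9, -5.0]
finger_gap: 0.125
finger_force: 113.1
```

```bash
python3 - <<'E'
from h import *
st(); f=cap('top'); w=cap('scene')
for f in(f,w):
    P=cloud(f);m=(P[...,2]>.105)&(P[...,2]<.165)&(P[...,1]<-.2)&(P[...,1]>-.38)&(abs(P[...,0]-.52)<.13);q=(P[m][:,:2]*1000).astype(np.float32);print(len(q),cv2.minAreaRect(q),np.percentile(P[m][:,2],[5,50,95]))
chain([pose([.5094,-.387,.128],-.0157)])
cv2.imwrite('pics/c10.png',cv2.resize(w['image'][150:400,60:360,::-1],None,fx=2,fy=2))
E
```

```text
{'clock': 43.65, 'ee_pos': [0.5098, -0.3881, 0.16], 'orientation': [3.1412, 0.0004, -0.0155], 'force': [0.463, 0.8616, -5.0396], 'finger_gap': 0.125, 'finger_force': 113.1262, 'joint_pos': [-0.3464, 0.3543, -0.1645, 0.0006, -1.0523, 1.9014]}
200 ((568.119140625, -286.797119140625), (2.941983222961426, 81.7049560546875), 88.54718780517578) [0.10659557 0.12435306 0.1430606 ]
2271 ((513.5325927734375, -331.0627136230469), (94.49626922607422, 203.7223358154297), 89.056884765625) [0.10701447 0.12576504 0.14487671]
[-0.0006, 0.0009, 0.032, -0.0, 0.0, 0.1]
```

View pics/c10.png

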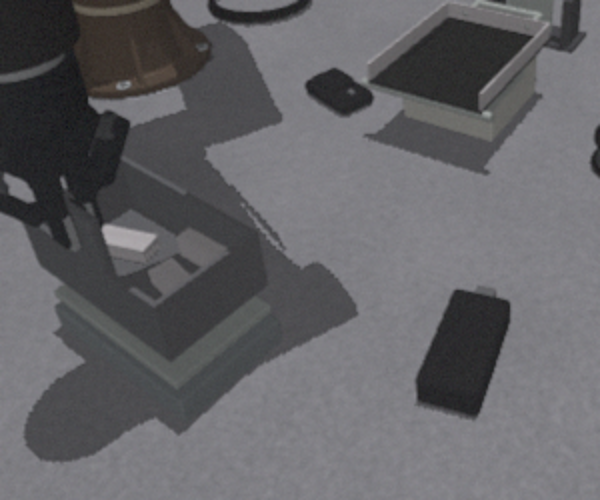

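The tub hangs over the plate with the three sinks in it (px 130,240). Lowering and pressing.

Request:
play_rows:
  series:
    - [[0, 0, 0.006, 0, 0, 0], [0, 0, 0.012, 0, 0, 0], [0, 0, 0.018, 0, 0, 0], [0, 0, 0.024, 0, 0, 0], [0, 0, 0.028, 0, 0, 0], [0, 0, 0.031, 0, 0, 0], [0, 0, 0.033, 0, 0, 0], [0, 0, 0.035, 0, 0, 0]]

```text
clock: 44.55
ee_pos: [0.5104, -0.3859, 0.1266]
orientation: [3.141, -0.0, -0.013]
force: [-2.9, 4.1, 6.0]
finger_gap: 0.124
finger_force: 114.8
```

Request:
play_rows:
  series:
    - [[0, 0, 0.002, 0, 0, 0], [0, 0, 0.004, 0, 0, 0], [0, 0, 0.006, 0, 0, 0], [0, 0, 0.007, 0, 0, 0], [0, 0, 0.008, 0, 0, 0], [0, 0, 0.009, 0, 0, 0], [0, 0, 0.01, 0, 0, 0], [0, 0, 0.01, 0, 0, 0]]

```text
clock: 45.35
ee_pos: [0.5105, -0.386, 0.1175]
orientation: [3.141, -0.001, -0.013]
force: [-5.4, 4.3, 9.9]
finger_gap: 0.129
finger_force: 115.6
```

Request:
play_rows:
  series:
    - [[0, 0, 0.001, 0, 0, 0], [0, 0, 0.002, 0, 0, 0], [0, 0, 0.003, 0, 0, 0], [0, 0, 0.004, 0, 0, 0], [0, 0, 0.005, 0, 0, 0], [0, 0, 0.005, 0, 0, 0], [0, 0, 0.005, 0, 0, 0], [0, 0, 0.005, 0, 0, 0]]

```text
clock: 46.15
ee_pos: [0.5105, -0.3861, 0.1136]
orientation: [3.14, -0.002, -0.012]
force: [-7.9, 5.4, 16.6]
finger_gap: 0.122
finger_force: 116.6
```

```bash
cat >> h.py <<'E'
def rim(f):
    P=cloud(f);m=(P[...,1]<-.25)&(P[...,1]>-.31)&(abs(P[...,0]-.51)<.12)&(P[...,2]>.09)&(P[...,2]<.135);z=P[m][:,2];print('rim z',len(z),np.percentile(z,[50,80,95,99]))
    m=(P[...,1]<-.22)&(P[...,1]>-.46)&(abs(P[...,0]-.51)<.13)&(P[...,2]>.025)&(P[...,2]<.062);print('z hist',np.histogram(P[m][:,2],bins=np.arange(.025,.063,.003)))
E
python3 - <<'E'
from h import *
st(); rim(cap('scene')); tub(cap('top'))
E
```

```text
{'clock': 46.15, 'ee_pos': [0.5105, -0.3861, 0.1136], 'orientation': [3.1401, -0.0015, -0.0124], 'force': [-7.8704, 5.3872, 16.572], 'finger_gap': 0.1216, 'finger_force': 116.5561, 'joint_pos': [-0.3427, 0.3943, -0.2208, 0.0011, -0.9538, 1.9005]}
rim z 395 [0.09780745 0.09898048 0.09993895 0.10078027]
z hist (array([297, 152,  85, 155, 850, 254, 193, 207, 212, 500, 312, 194]), array([0.025, 0.028, 0.031, 0.034, 0.037, 0.04 , 0.043, 0.046, 0.049,
       0.052, 0.055, 0.058, 0.061]))
tab 0 ((0.0, 0.0), (0.0, 0.0), 0.0)
```

The rim is at z 0.100, so the plate is at its stop. A small extra push, then up and release.

Request:
play_rows:
  series:
    - [[0, 0, 0.001, 0, 0, 0], [0, 0, 0.002, 0, 0, 0], [0, 0, 0.002, 0, 0, 0], [0, 0, 0.002, 0, 0, 0], [0, 0, 0.002, 0, 0, 0], [0, 0, 0.002, 0, 0, 0], [0, 0, 0, 0, 0, 0], [0, 0, -0.002, 0, 0, 0]]

```text
clock: 47.05
ee_pos: [0.5105, -0.386, 0.1153]
orientation: [3.14, -0.002, -0.013]
force: [-5.3, 4.7, 12.2]
finger_gap: 0.126
finger_force: 115.8
```

Request:
play_rows:
  series:
    - [[0, 0, -0.002, 0, 0, 0], [0, 0, -0.004, 0, 0, 0], [0, 0, -0.006, 0, 0, 0], [0, 0, -0.008, 0, 0, 0], [0, 0, -0.01, 0, 0, 0], [0, 0, -0.012, 0, 0, 0], [0, 0, -0.013, 0, 0, 0], [0, 0, -0.013, 0, 0, 0]]

```text
clock: 47.85
ee_pos: [0.5104, -0.3859, 0.127]
orientation: [3.141, -0.001, -0.013]
force: [-3.8, 3.9, 5.4]
finger_gap: 0.123
finger_force: 114.7
```

```bash
python3 - <<'E'
from h import *
st(); rim(cap('scene'))
E
```

```text
{'clock': 47.85, 'ee_pos': [0.5104, -0.3859, 0.127], 'orientation': [3.141, -0.001, -0.0129], 'force': [-3.807, 3.8841, 5.4191], 'finger_gap': 0.1232, 'finger_force': 114.7032, 'joint_pos': [-0.3428, 0.3816, -0.2056, 0.0004, -0.9824, 1.9004]}
rim z 740 [0.10481936 0.11148783 0.11258672 0.11339839]
z hist (array([392, 392,   1,   3,  51,  60,  78, 106, 558, 529, 213, 217]), array([0.025, 0.028, 0.031, 0.034, 0.037, 0.04 , 0.043, 0.046, 0.049,
       0.052, 0.055, 0.058, 0.061]))
```

Request:
play_rows:
  series:
    - [[0, 0, -0.001, 0, 0, 0], [0, 0, -0.0015, 0, 0, 0], [0, 0, -0.0015, 0, 0, 0], [0, 0, -0.0015, 0, 0, 0], [0, 0, -0.0015, 0, 0, 0], [0, 0, -0.0015, 0, 0, 0], [0, 0, -0.0015, 0, 0, 0], [0, 0, -0.0015, 0, 0, 0]]

```text
clock: 48.7
ee_pos: [0.5104, -0.3859, 0.1271]
orientation: [3.141, -0.0, -0.013]
force: [-3.2, 3.6, 4.5]
finger_gap: 0.126
finger_force: 114.7
```

Request:
play_rows:
  series:
    - [[0, 0, 0, 0, 0, 0], [0, 0, 0, 0, 0, 0], [0, 0, 0, 0, 0, 0], [0, 0, 0, 0, 0, 0], [0, 0, -0.03, 0, 0, 0], [0, 0, -0.07, 0, 0, 0], [0, 0, -0.11, 0, 0, 0], [0, 0, -0.15, 0, 0, 0]]
  fingers: 90

```text
clock: 49.5
ee_pos: [0.5104, -0.3858, 0.2786]
orientation: [3.141, -0.0, -0.013]
force: [0.8, -0.4, 0.3]
finger_gap: 0.647
finger_force: 0.0
```

Request:
play_rows:
  series:
    - [[0, -0.03, 0, 0, 0, 0], [0, -0.07, 0, 0, 0, 0], [0, -0.11, 0, 0, 0, 0], [0, -0.15, 0, 0, 0, 0], [0, -0.2, 0, 0, 0, 0], [0, -0.25, 0, 0, 0, 0], [0, -0.25, 0, 0, 0, 0], [0, -0.25, 0, 0, 0, 0]]

```text
clock: 50.3
ee_pos: [0.514, -0.1346, 0.2773]
orientation: [3.141, -0.001, -0.01]
force: [-0.1, 0.1, 0.5]
finger_gap: 0.646
finger_force: 0.0
```

```bash
python3 - <<'E'
from h import *
st(); w=cap('scene','s11.png'); tilt(w); f=cap('top','t11.png'); P=cloud(f)
def rect(n,x0,x1,y0,y1,z0,z1):
    m=(P[...,0]>x0)&(P[...,0]<x1)&(P[...,1]>y0)&(P[...,1]<y1)&(P[...,2]>z0)&(P[...,2]<z1)
    print(n,m.sum(),cv2.minAreaRect((P[m][:,:2]*1000).astype(np.float32)),np.median(P[m][:,2]) if m.any() else 0)
rect('tubrim',.39,.63,-.47,-.2,.107,.122); rect('tab',.39,.63,-.47,-.2,.15,.18)
rect('tub -x',.39,.44,-.47,-.2,.107,.122);rect('tub +x',.58,.63,-.47,-.2,.107,.122)
rect('handle',.4,.56,.38,.48,.13,.17);rect('cross',.4,.56,.38,.48,.092,.11)
rect('mouse',.29,.41,.03,.16,.012,.06);rect('reel',.7,.85,.1,.26,.012,.06)
cv2.imwrite('pics/c11.png',np.hstack([cv2.resize(w['image'][:,:,::-1],(400,300)),cv2.resize(f['image'][:,:,::-1],(400,300))]))
E
```

```text
{'clock': 50.3, 'ee_pos': [0.514, -0.1346, 0.2773], 'orientation': [3.1415, -0.0011, -0.01], 'force': [-0.0581, 0.1415, 0.5069], 'finger_gap': 0.6458, 'finger_force': 0.0, 'joint_pos': [0.1134, 0.0924, -0.2308, 0.0003, -1.2465, 1.4473]}
tilt -0.0006084613733172543 off 0.0025771596502491743 1562 res 0.002992987610856696
tubrim 295 ((440.2095947265625, -337.5894470214844), (60.82871627807617, 113.17924499511719), 0.9453121423721313) 0.11397374884218392
tab 0 ((0.0, 0.0), (0.0, 0.0), 0.0) 0
tub -x 200 ((424.4609680175781, -337.048828125), (29.244752883911133, 111.54594421386719), 0.8299605250358582) 0.11400388096359343
tub +x 0 ((0.0, 0.0), (0.0, 0.0), 0.0) 0
handle 242 ((479.706298828125, 428.810546875), (39.27313995361328, 21.662094116210938), 5.539936542510986) 0.1515756091621307
cross 535 ((480.07794189453125, 428.9685974121094), (149.24827575683594, 23.84929656982422), 7.06757116317749) 0.09639105939075776
mouse 0 ((0.0, 0.0), (0.0, 0.0), 0.0) 0
reel 1232 ((773.9060668945312, 181.2415008544922), (99.21812438964844, 97.3905258178711), 1.9838588237762451) 0.040866341839637554
```

View pics/c11.png

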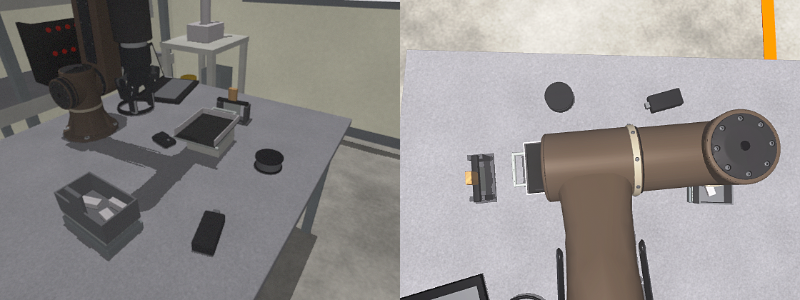

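```bash
python3 - <<'E'
from h import *
rim(dict(np.load('/tmp/scene.npz')))
E
```

```text
rim z 901 [0.10559913 0.11292582 0.11421612 0.1148127 ]
z hist (array([430, 412,   2,   0,  10,  75,  56,  85, 154, 853, 246, 207]), array([0.025, 0.028, 0.031, 0.034, 0.037, 0.04 , 0.043, 0.046, 0.049,
       0.052, 0.055, 0.058, 0.061]))
```

```bash
python3 -c "
from bench import manip
print(manip.job_done())"
```

```text
the job is handed in; nothing more can be done
None
```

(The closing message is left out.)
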